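# Index two samples in the microscope loading tray

## Task

In the sample tray, keep the samples down on the plate and slide them one at a time: first the red sample into the empty bay with the green ring, straight on until it is pressed home against the sprung stop bar ahead of it, then the blue sample into the bay that the red one left, again home against the sprung bar ahead of it. Press each home by feel with about 10 N for half a second, never hard (over 15 N bends the bars), and let go; leave the yellow sample and the things around the tray where they are.

Things in the scene. Friction and masses are not known exactly. Their poses are not given: they have to be found in the camera images.
- frame: Fixed guide frame of the sample tray; origin at the tray's centre, on the table. Plate 172 x 172 mm (-72 to +100), top 12 mm above the table. Four bays in a 2 x 2 square centred at x, y = +-28 mm, no walls between. Blue starts at x-, y-; red and yellow at x-, y+ and x+, y-, either way round, so red slides along this frame's +x or +y. Grey guides 8 mm high at the x- and y- sides (inner faces at -56 mm).
- green_bay (a point): Centre of the empty green-ringed bay on the plate's top, 12 mm above the table: x = +28, y = +28 mm in the tray frame. Axes as the tray frame.
- bar_x (a point): Mark fixed in the frame at the nearest place of the steel stop bar along the x+ side (not the bar itself): x = 57 mm, y = 0, 16.5 mm above the table. The bar is 106 mm long, top 20.5 mm above the table. Its inner face stands 0 to 20 mm farther out than this mark, set anew each time, not measured. It is sprung outward (+x): 8 N per mm, at most 9 mm.
- bar_y (a point): The same mark for the stop bar along the y+ side: x = 0, y = 57 mm in the tray frame; its bar is sprung along +y, with its own unmeasured 0 to 20 mm. So a sample meets a bar with its centre 32 to 52 mm from the tray's centre, and 10 N is about 1.2 mm farther. On release the bar pushes the sample back to where they first met.
- red_mid (a point): Centre, half-way up (23 mm above the underside, on the mount axis) of the red sample: square holder 50 x 50 x 12 mm, white sides, red top, with a red round resin mount on its middle, 30 mm across, from 12 to 46 mm above the underside: grip the mount. The underside rests on the plate, 12 mm above the table. 0.2 to 0.37 kg. Starts within 2 mm of a bay centre.
- blue_mid (a point): Centre, half-way up (23 mm above the underside, on the mount axis) of the blue sample: square holder 50 x 50 x 12 mm, white sides, blue top, with a blue round resin mount on its middle, 30 mm across, from 12 to 46 mm above the underside: grip the mount. The underside rests on the plate, 12 mm above the table. 0.2 to 0.37 kg. Starts within 2 mm of a bay centre.
- yellow_mid (a point): Centre, half-way up (23 mm above the underside, on the mount axis) of the yellow sample: square holder 50 x 50 x 12 mm, white sides, yellow top, with a yellow round resin mount on its middle, 30 mm across, from 12 to 46 mm above the underside: grip the mount. The underside rests on the plate, 12 mm above the table. 0.2 to 0.37 kg. Starts within 2 mm of a bay centre.
- red: Red sample's holder and mount: origin at the centre of its underside.
- blue: Blue sample's holder and mount: origin at the centre of its underside.
- jar: Amber glass jar with white cap, 52 mm across, 60 mm tall. Bystander: leave it alone. Origin at the centre of its underside.
- loupe: Brass round loupe, 42 mm across, 40 mm tall. Bystander: leave it alone. Origin at the centre of its underside.
- dish: Grey open tray 70 x 90 x 22 mm. Bystander: leave it alone. Origin at the centre of its underside.
Mind the look-alikes: they are no part of the job. What is meant by the blue is not black, and is the larger of those in its own colour. Of the things that look like the red, the largest one is meant.

How it is judged:
By the outcome, as a careful person would: the job done as asked, in the order asked, and still so for the second after the job is handed in, with the robot touching nothing.
It also fails if it takes over 64 s, if anything falls off the work surface, if the arm or the gripper's body presses on something with over 40 N, if the wrist force passes 120 N, or if a joint passes its speed limit or range.

## Robot

A 6-joint arm with a two-finger parallel gripper is mounted at the origin on the work surface. World frame = base frame: x ahead of the robot, y to its left, z up, the work surface at z = 0. Lengths are in mm, angles in rad, forces in N, time in s.
With the tool pointing down it reaches from about 350 to 975 mm from the base axis. Payload 7.1 kg.
Tool frame: the origin (TCP) lies at the very end of the fingers, on their centre line; the grasp point (between the pads) lies 19 mm behind it; z points along the fingers, x is the direction in which the jaws open and shut, and the axes are right-handed (so a half turn about z gives the same grasp; the last joint's range is limited). The gripper opens to 88 mm and grips with 3 to 60 N. Pads are 20 mm wide; open, the fingers measure 115 mm over their backs; the gripper's body (75 mm by 178 mm) begins 61 mm behind the grasp point.
Start: joints at [1.094, 0.423, 1.63, -0, 1.089, -0.019], TCP at [276.202, 560.64, 222.675] pointing down, gripper open.
Joint ranges: [-3, 3], [-0.9, 2.11], [0.09, 2.58], [-1.31, 4.45], [0.11, 2.69], [-2.54, 2.54]. Speed limits (rad/s): [2.39, 2.39, 3.01, 3.14, 3.14, 3.14].

## Interface

Orientations are given as a rotation vector (axis times angle).
In Python, from workcell import * gives the robot as it stands.
- The arm moves only by the tool arm_command, never from a script. Its argument "increments" is a list of rows, each a list of 2 entries, a list of its own where there are three numbers: the shift along the tool's x, y, z in cm, then the turn about the tool's z in degrees. In form: [[[dx, dy, dz], turn], ...]. A call has 1 to 20 rows; each row shifts and turns the pose as measured when the row begins, along the tool's axes as they then stand; what a row does not reach is not made up. A row lasts 1/10 s, in which the tool goes at most 50 mm and 8.59 degrees, less where a joint would pass 70% of its speed; a pose out of reach is approached as far as the arm can. A call is refused whole if a number of a shift passes 5 or a number of a turn 8.59, either way. A call with a gripper value outside its range is refused whole. "gripper" is the opening, from 0 (shut) to 1 (fully open), set as the call begins (left out, the last holds). The fingers move at their own pace and stop on an object; the grip force is fixed at half the most. Time passes only in rows, so rows that do not move let the fingers close. It gives the time, the measured TCP pose, the force and the opening at its end, in the units of the state.
- get_obs(): the state, without advancing time (a new reading comes with each control period).
- get_image(name): name is "scene" or "top" or "wrist"; returns the picture (420x560x3 uint8, red, green, blue); there is no depth.
- camera_params(name): a dict with "K" (3x3 intrinsics, pixels), "rvec" (rotation vector, rad) and "tvec" (3), from world to camera coordinates, as OpenCV has them; the wrist camera has in their place "T_tool_cam" (4x4, takes a point from camera to tool coordinates, whose origin is the TCP and whose axes are the tool frame's). Camera axes: x right, y down, z forward; pixel columns grow to the right and rows downward; lengths in mm; the calibration is good to about 2 mm. A picture is of the moment at which its call begins: read the wrist's pose just before it. camera_params takes no time and is no camera call.
- close_job(): hands the job in, once; it reports no verdict.
The state is a dict: "t": time; "qpos": joint angles; "qvel": joint speeds; "joint_torque": joint torques, N m; "ee_pos": TCP position; "orientation": TCP orientation; "ft_force": force on the tool from outside, world axes, zero at the start; "moment": the same for the moment, N m; "width": finger opening in mm.
Only numpy, scipy, OpenCV 4.12 (cv2) and the standard library are available. Lean on these libraries where they do the work, as an engineer would, in place of code of your own. Each camera call takes 0.05 s, during which the arm holds its last target.

## Working session

There is one attempt and no reset: what is moved stays moved. The work goes in short steps, Python scripts to look and compute and a tool call to move; the robot and the scene stay as the last step left them, time stands still between calls to the robot, and variables do not carry over. Pictures are saved under pics/ and viewed, and the job is handed in when it is done.

Besides the shell and the picture viewer there is one more tool, called after "Call:" by a JSON object that holds its "op" and its "data". arm_command: Moves the arm, as the interface text tells. Its arguments: {"type":"object","properties":{"increments":{"type":"array","items":{"type":"array"}},"gripper":{"type":"number"}},"required":["increments"]}

```bash
mkdir -p pics; ls; python3 - <<'E'
from workcell import *
import cv2
o=get_obs(); print({k:o[k] for k in('t','ee_pos','orientation','ft_force','width')})
for n in('scene','top','wrist'):
    im=get_image(n); cv2.imwrite(f'pics/a_{n}.png',im[...,::-1]); print(n,camera_params(n))
E
```

```text
pics
{'t': 0.0, 'ee_pos': array([275.95666963, 560.17652279, 221.92641328]), 'orientation': array([ 2.66688521e+00,  1.65907509e+00, -2.00201403e-03]), 'ft_force': array([ 0.78810662, -0.16404182,  0.12629816]), 'width': 87.57040983032067}
scene {'K': array([[409.9144298 ,   0.        , 268.80653339],
       [  0.        , 409.9144298 , 206.75166089],
       [  0.        ,   0.        ,   1.        ]]), 'rvec': array([ 0.9380797 ,  2.3635293 , -1.18917871]), 'tvec': array([ 357.74132642, -228.10983678, 1162.11915645])}
top {'K': array([[511.46674277,   0.        , 274.33227126],
       [  0.        , 511.46674277, 205.85241775],
       [  0.        ,   0.        ,   1.        ]]), 'rvec': array([ 2.12867863, -2.17129571,  0.11572587]), 'tvec': array([103.07813403, 568.90763597, 856.16726062])}
wrist {'K': array([[360.57102044,   0.        , 275.94959241],
       [  0.        , 360.57102044, 208.40287744],
       [  0.        ,   0.        ,   1.        ]]), 'T_tool_cam': array([[ 9.99999713e-01,  5.63389995e-04, -5.07044449e-04,
        -1.15953310e-01],
       [-3.91557107e-04,  9.56767251e-01,  2.90854386e-01,
        -7.94020658e+01],
       [ 6.48987975e-04, -2.90854104e-01,  9.56767197e-01,
        -1.62370178e+02],
       [ 0.00000000e+00,  0.00000000e+00,  0.00000000e+00,
         1.00000000e+00]])}
```

View pics/a_top.png

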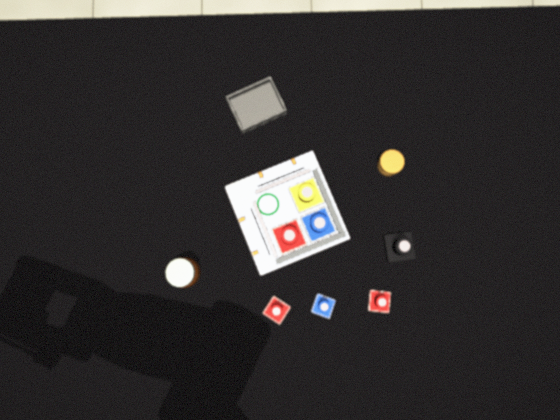

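View pics/a_scene.png

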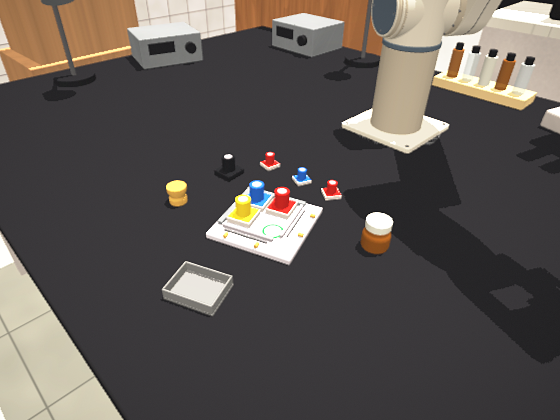

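View pics/a_wrist.png

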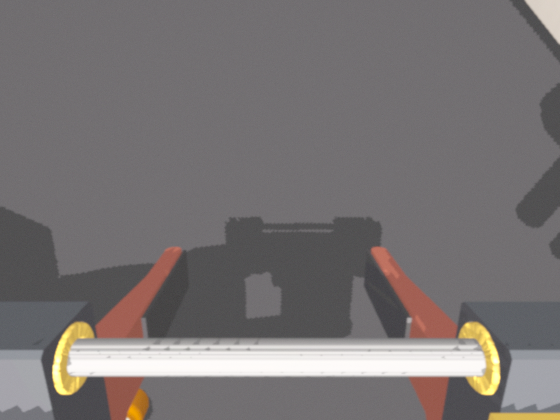

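```bash
cat > h.py <<'E'
from workcell import *
import cv2, numpy as np
R=lambda v: cv2.Rodrigues(np.array(v,float))[0]
def cam(n,obs=None):
    p=camera_params(n)
    if n=='wrist':
        T=p['T_tool_cam']; Rw=R(obs['orientation'])
        return p['K'],Rw@T[:3,:3],Rw@T[:3,3]+obs['ee_pos']
    r=R(p['rvec']); return p['K'],r.T,-r.T@p['tvec']
def ray(c,uv,z):
    K,A,o=c; d=A@np.linalg.inv(K)@np.array([uv[0],uv[1],1.]); return o+d*(z-o[2])/d[2]
def proj(c,X):
    K,A,o=c; q=K@(A.T@(np.array(X)-o)); return q[:2]/q[2]
def masks(im):
    h=cv2.cvtColor(im,cv2.COLOR_RGB2HSV); H,S,V=[h[...,i].astype(int) for i in range(3)]
    s=(S>120)&(V>60)
    return dict(red=s&((H<8)|(H>172)),blue=s&(H>98)&(H<130),yellow=s&(H>22)&(H<36),green=s&(H>45)&(H<90),orange=s&(H>9)&(H<22))
def blobs(m,amin=8):
    n,l,st,c=cv2.connectedComponentsWithStats(m.astype(np.uint8)); return [(int(st[i,4]),c[i].round(1).tolist(),st[i,:4].tolist()) for i in range(1,n) if st[i,4]>=amin]
E
python3 - <<'E'
from h import *
im=cv2.imread('pics/a_top.png')[...,::-1].copy()
c=cam('top'); print(c[2])
for k,m in masks(im).items():
    for a,p,b in blobs(m): print(k,a,p,b,ray(c,p,24 if k!='green' and k!='orange' else 12).round(0))
# plate outline
g=cv2.cvtColor(im,cv2.COLOR_RGB2GRAY)
m=(im.max(2)>120).astype(np.uint8); m[:140]=0; m[290:]=0; m[:,:210]=0; m[:,365:]=0
cs,_=cv2.findContours(m,cv2.RETR_EXTERNAL,cv2.CHAIN_APPROX_NONE); k=max(cs,key=cv2.contourArea)
b=cv2.boxPoints(cv2.minAreaRect(k)); print([ (p.round(1),ray(c,p,12).round(1)) for p in b])
cv2.imwrite('pics/b_crop.png',cv2.resize(im[140:330,200:420,::-1],None,fx=3.5,fy=3.1,interpolation=cv2.INTER_CUBIC))
E
```

```text
[460.74425894  78.58532076 921.32646405]
red 481 [288.7, 236.6] [274, 221, 31, 31] [517.  68.  24.]
red 279 [379.0, 300.7] [370, 291, 21, 21] [404. -85.  24.]
red 248 [276.1, 309.6] [265, 299, 23, 23] [392.  92.  24.]
blue 440 [317.4, 224.6] [303, 209, 31, 31] [538.  17.  24.]
blue 175 [322.7, 305.2] [314, 296, 19, 20] [398.  12.  24.]
yellow 366 [391.7, 161.2] [381, 151, 22, 21] [ 648. -118.   24.]
yellow 405 [305.5, 195.2] [291, 180, 30, 30] [590.  36.  24.]
orange 213 [389.0, 163.6] [377, 149, 28, 28] [ 646. -116.   12.]
orange 109 [194.0, 273.3] [185, 258, 14, 30] [457. 236.  12.]
[(array([222.8, 185.8], dtype=float32), array([612.2, 184.5,  12. ])), (array([313.7, 148.5], dtype=float32), array([677.3,  18.8,  12. ])), (array([350.7, 238.6], dtype=float32), array([512.6, -42.2,  12. ])), (array([259.8, 275.9], dtype=float32), array([449.9, 120.1,  12. ]))]
```

View pics/b_crop.png

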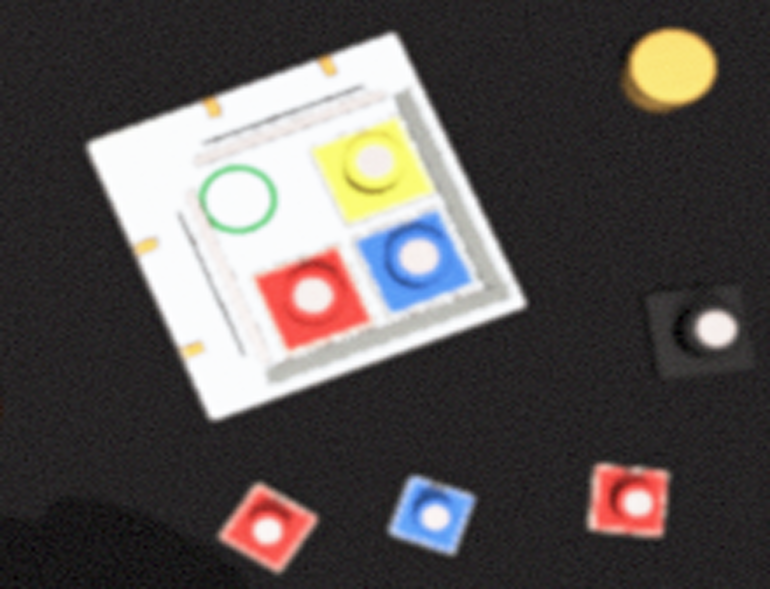

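Call:
{"op": "arm_command", "data": {"increments": [[[-2.8, 3.6, 0], 0], [[-2.8, 3.6, 0], 0], [[-2.8, 3.6, 0], 0], [[-2.8, 3.6, 0], 0], [[-2.8, 3.6, 0], 0], [[-2.8, 3.6, 0], 0], [[-2.8, 3.6, 0], 0], [[-2.8, 3.6, 0], 0], [[-2.8, 3.6, 0], 0], [[-2.8, 3.6, 0], 0], [[-2.8, 3.6, 0], 0], [[0, 0, 0], 8.5], [[0, 0, 0], 8.5], [[0, 0, 0], 8.5], [[0, 0, 0], 8.5], [[0, 0, 0], 8.5], [[0, 0, 0], 0], [[0, 0, 0], 0]], "gripper": 0.5}}

```text
t: 1.95
ee_pos: [502.3, 89.8, 219.3]
orientation: [3.087, 0.578, -0.004]
ft_force: [-1.5, -0.2, 0.6]
width: 44.1
```

```bash
python3 - <<'E'
from h import *
o=get_obs(); im=get_image('wrist'); cv2.imwrite('pics/c_wrist.png',im[...,::-1]); np.save('c_obs.npy',o,allow_pickle=True)
Rw=R(o['orientation']); print(o['t'],o['ee_pos'],Rw.round(3),o['width'],o['ft_force'])
c=cam('wrist',o)
for k,m in masks(im).items():
    for a,p,b in blobs(m,60): print(k,a,p,b,ray(c,p,24 if k!='green' and k!='orange' else 12).round(0))
E
```

```text
1.95 [502.27260364  89.79866982 219.25016893] [[ 0.932  0.362 -0.002]
 [ 0.362 -0.932 -0.001]
 [-0.003  0.    -1.   ]] 44.137496098411646 [-1.48183777 -0.21461117  0.59182751]
red 854 [176.8, 136.8] [155, 116, 43, 43] [396.  95.  24.]
red 1557 [284.1, 205.0] [263, 186, 44, 46] [519.  69.  24.]
red 1976 [202.1, 295.3] [181, 247, 46, 91] [472. -63.  24.]
red 1896 [350.0, 296.4] [326, 248, 46, 90] [627.  -4.  24.]
red 640 [140.8, 288.3] [123, 273, 36, 30] [406. -79.  24.]
red 90 [557.1, 327.8] [553, 313, 7, 25] [866.  46.  24.]
red 673 [7.8, 400.7] [0, 377, 22, 43] [ 293. -291.   24.]
red 512 [195.8, 394.7] [188, 377, 19, 43] [ 508. -197.   24.]
red 515 [356.1, 394.3] [346, 377, 19, 43] [ 691. -125.   24.]
red 973 [547.8, 399.9] [532, 377, 28, 43] [915. -46.  24.]
blue 661 [159.5, 210.9] [142, 193, 37, 36] [401.  16.  24.]
blue 1413 [283.9, 255.0] [263, 237, 42, 46] [540.  16.  24.]
yellow 985 [337.8, 251.3] [315, 237, 44, 41] [592.  41.  24.]
yellow 747 [327.5, 388.1] [311, 376, 34, 26] [ 655. -129.   24.]
green 197 [348.7, 193.6] [331, 177, 37, 33] [580. 102.  12.]
orange 678 [296.0, 18.4] [270, 0, 60, 32] [465. 236.  12.]
orange 751 [170.4, 355.6] [160, 322, 25, 73] [ 462. -164.   12.]
orange 779 [381.7, 355.8] [368, 322, 25, 73] [703. -70.  12.]
orange 783 [448.1, 415.9] [381, 412, 137, 8] [ 824. -122.   12.]
```

View pics/c_wrist.png

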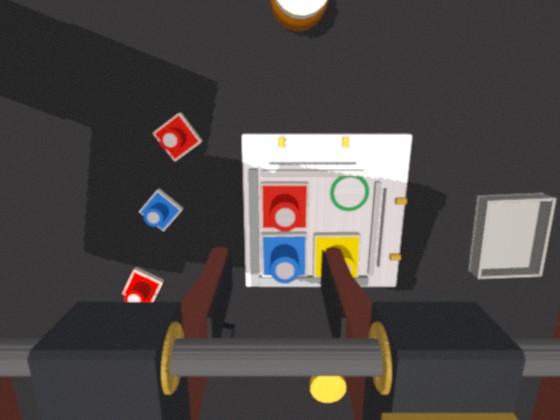

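```bash
python3 - <<'E'
from h import *
o=np.load('c_obs.npy',allow_pickle=True).item(); c=cam('wrist',o)
im=cv2.imread('pics/c_wrist.png')[...,::-1].copy()
m=masks(im)
# plate mask
P=[ray(c,p,12) for p in [(242.5,134.5),(411.5,134.5),(247.5,286.5),(400.5,286.5)]]
for p in P: print(p.round(1))
print('edges',[np.linalg.norm(P[a]-P[b]).round(1) for a,b in((0,1),(2,3),(0,2),(1,3))], 'ang x',[np.degrees(np.arctan2(*(P[b]-P[a])[1::-1])).round(2) for a,b in((0,1),(2,3))],'ang y',[np.degrees(np.arctan2(*(P[a]-P[b])[1::-1])).round(2) for a,b in((0,2),(1,3))])
for k in('red','blue','yellow'):
    mm=np.zeros_like(m[k],np.uint8); sl=(slice(180,286),slice(255,365)); mm[sl]=m[k][sl]
    cs,_=cv2.findContours(mm,cv2.RETR_EXTERNAL,cv2.CHAIN_APPROX_NONE); q=max(cs,key=cv2.contourArea)
    print(k,cv2.minAreaRect(q), cv2.boundingRect(q))
cv2.imwrite('pics/c_crop.png',cv2.resize(im[125:295,230:430,::-1],None,fx=4,fy=3.5,interpolation=cv2.INTER_CUBIC))
g=cv2.cvtColor(im,cv2.COLOR_RGB2GRAY)
w=(im.min(2)>190)&(np.abs(im.max(2).astype(int)-im.min(2))<40)
print('ring',ray(c,(349,193.5),12))
E
```

```text
[454.3 119.2  12. ]
[613.1 180.9  12. ]
[517.5 -40.4  12. ]
[680.9  23.4  12. ]
edges [np.float64(170.3), np.float64(175.4), np.float64(171.7), np.float64(171.5)] ang x [np.float64(21.25), np.float64(21.32)] ang y [np.float64(111.6), np.float64(113.3)]
red ((284.5, 208.5), (45.0, 43.0), 90.0) (263, 186, 44, 46)
blue ((283.5, 259.5), (45.0, 41.0), 90.0) (263, 237, 42, 46)
yellow ((336.5408935546875, 256.4875793457031), (42.389923095703125, 40.1204833984375), 1.5481576919555664) (315, 237, 44, 41)
ring [580.01787559 102.19671815  12.        ]
```

View pics/c_crop.png

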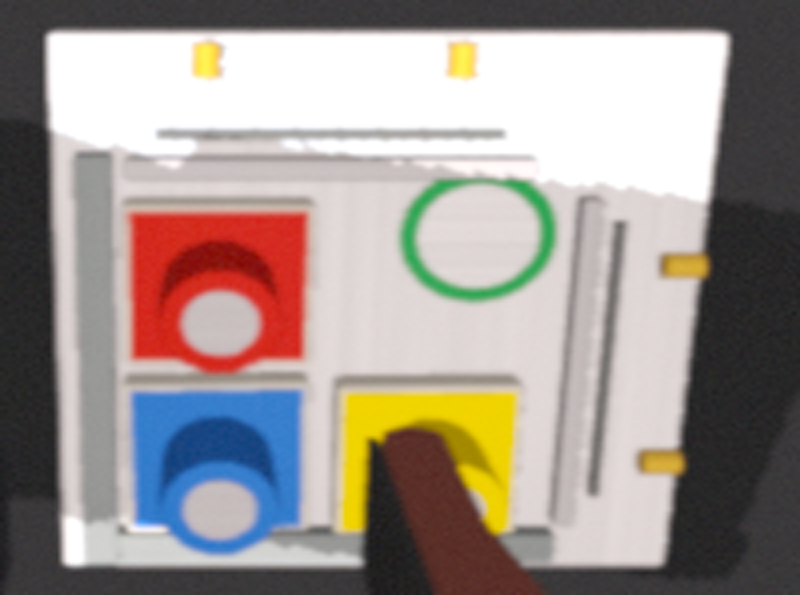

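```bash
python3 - <<'E'
from h import *
o=np.load('c_obs.npy',allow_pickle=True).item(); c=cam('wrist',o); t=cam('top')
print('tool x yaw',np.degrees(np.arctan2(o and R(o['orientation'])[1,0],R(o['orientation'])[0,0])))
f=lambda x,y:(230+x/4,125+y/3.5)
for n,a,b in(('red',(219,285),(220,323)),('blue',(217,458),(220,510))):
    print(n,ray(c,f(*a),24).round(1),ray(c,f(*b),58).round(1))
ft=lambda x,y:(200+x/3.5,140+y/3.1)
for n,a,b in(('red',(312,301),(313,296)),('blue',(414,264),(418,257)),('yellow',(374,170),(376,161))):
    print('top',n,ray(t,ft(*a),24).round(1),ray(t,ft(*b),58).round(1))
print(ray(t,ft(238,199),12))
# edges angles by line fit on bars/guides lines, wrist crop
for nm,p,q,z in(('red top edge',(131,212),(306,212),24),('red bot',(133,358),(305,358),24),('bar_y slot',(158,133),(504,134),12),('guide x- inner',(114,152),(117,520),20),('barx in',(582,198),(552,525),20.5)):
    d=ray(c,f(*q),z)-ray(c,f(*p),z); print(nm,np.degrees(np.arctan2(d[1],d[0])).round(2))
E
```

```text
tool x yaw 21.20783598518365
red [520.4  67.5  24. ] [520.2  66.8  58. ]
blue [540.5  15.5  24. ] [540.8  15.   58. ]
top red [516.6  67.   24. ] [517.2  66.9  58. ]
top blue [536.5  15.4  24. ] [537.5  15.7  58. ]
top yellow [590.8  34.   24. ] [590.8  34.6  58. ]
[577.06192915 103.43643958  12.        ]
red top edge 21.27
red bot 21.29
bar_y slot 21.07
guide x- inner -69.17
barx in -68.65
```

Call:
{"op": "arm_command", "data": {"increments": [[[0.73, 2.73, 2], 0], [[0, 0, 4], 0], [[0, 0, 4], 0], [[0, 0, 1.5], 0], [[0, 0, 0], 0], [[0, 0, 0], 0]]}}

```text
t: 2.6
ee_pos: [521.8, 66.8, 102.4]
orientation: [3.082, 0.604, 0.005]
ft_force: [0.4, 1.1, -0.2]
width: 43.9
```

```bash
python3 - <<'E'
from h import *
o=get_obs(); im=get_image('wrist'); cv2.imwrite('pics/d_wrist.png',im[...,::-1]); np.save('d_obs.npy',o,allow_pickle=True)
print(o['t'],o['ee_pos'],o['width'],o['ft_force'])
c=cam('wrist',o); e=o['ee_pos']
print(proj(c,[e[0],e[1],58]))
E
```

```text
2.6 [521.83701534  66.78787763 102.38647761] 43.90831117793225 [ 0.35581153  1.11532008 -0.20143417]
[275.3119133  234.09653181]
```

View pics/d_wrist.png

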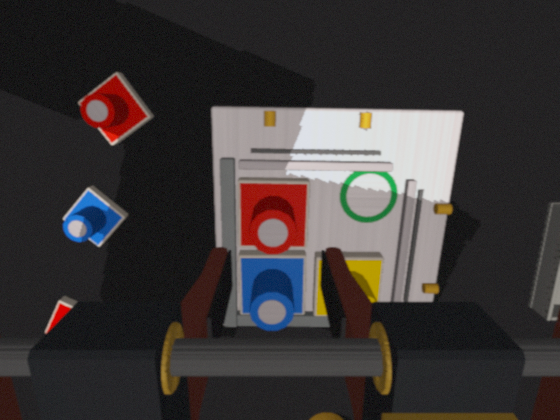

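Call:
{"op": "arm_command", "data": {"increments": [[[-0.1, -0.13, 1.8], 1.0], [[0, 0, 1.8], 0], [[0, 0, 1.8], 0], [[0, 0, 1.6], 0], [[0, 0, 0], 0], [[0, 0, 0], 0]]}}

```text
t: 3.25
ee_pos: [527.0, 68.8, 39.4]
orientation: [3.084, 0.584, 0.027]
ft_force: [-1.9, -0.1, -0.3]
width: 43.9
```

```bash
python3 - <<'E'
from h import *
o=get_obs(); im=get_image('wrist'); cv2.imwrite('pics/e_wrist.png',im[...,::-1])
print(o['t'],o['ee_pos'],o['orientation'],o['width'],o['ft_force'])
c=cam('wrist',o); e=o['ee_pos']
print(proj(c,[e[0],e[1],58]))
E
```

```text
3.25 [526.98027761  68.76476603  39.35955762] [3.08402201 0.58442021 0.0269398 ] 43.94314338695028 [-1.87596709 -0.14109595 -0.28124928]
[275.9366131  285.33709352]
```

View pics/e_wrist.png

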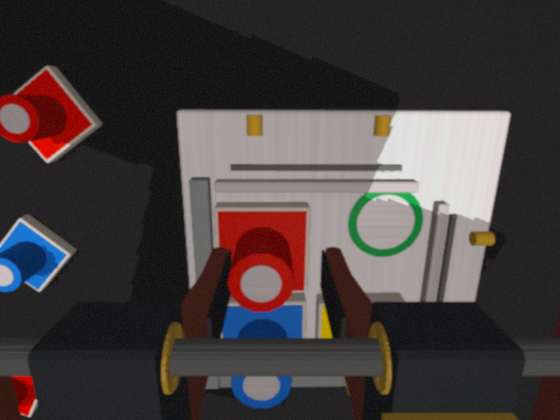

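```bash
cat >> h.py <<'E'
def st():
    o=get_obs(); Rw=R(o['orientation']); print(round(o['t'],2),o['ee_pos'].round(2),'F',o['ft_force'].round(1),'w',round(o['width'],1)); print('yaw',np.degrees(np.arctan2(Rw[1,0],Rw[0,0])).round(2),'toolz',Rw[:,2].round(4),'toolx',Rw[:,0].round(4)); 
    a=np.radians(21.2); ex=np.array([np.cos(a),np.sin(a)]); ey=np.array([-ex[1],ex[0]]); print('Ftray',(o['ft_force'][:2]@ex).round(2),(o['ft_force'][:2]@ey).round(2),'tray pos',(o['ee_pos'][:2]@ex).round(2),(o['ee_pos'][:2]@ey).round(2)); return o
E
python3 -c "
from h import *
st()"
```

```text
3.3 [526.91  68.75  39.44] F [-0.4 -0.7 -1.3] w 43.7
yaw 21.46 toolz [ 1.740e-02  7.000e-04 -9.998e-01] toolx [0.9306 0.3657 0.0165]
Ftray -0.6 -0.52 tray pos 516.11 -126.45
```

Call:
{"op": "arm_command", "data": {"increments": [[[-0.3, 0, -1.8], 0], [[-0.3, 0, -1.8], 0], [[0, 0, 0], 0], [[0, 0, 0], 0]]}}

```text
t: 3.7
ee_pos: [523.8, 67.1, 80.6]
orientation: [3.083, 0.586, 0.04]
ft_force: [-0.0, -0.6, -0.6]
width: 43.7
```

```bash
python3 -c "
from h import *
st()"
```

```text
3.7 [523.83  67.05  80.62] F [-0.  -0.6 -0.6] w 43.7
yaw 21.52 toolz [ 0.0257  0.0017 -0.9997] toolx [0.93   0.3666 0.0246]
Ftray -0.24 -0.59 tray pos 512.62 -126.92
```

Call:
{"op": "arm_command", "data": {"increments": [[[0, 0, 0.6], 0], [[0, 0, 0.6], 0], [[0, 0, 0.6], 0], [[0, 0, 0.6], 0], [[0, 0, 0], 0], [[0, 0, 0], 0]]}}

```text
t: 4.3
ee_pos: [523.8, 67.1, 52.2]
orientation: [3.083, 0.586, 0.036]
ft_force: [-1.1, 0.0, 1.1]
width: 44.1
```

```bash
python3 -c "
from h import *
o=st();print(o['qpos'],o['qvel'])"
```

```text
4.3 [523.82  67.13  52.15] F [-1.1  0.   1.1] w 44.1
yaw 21.53 toolz [ 0.023   0.0014 -0.9997] toolx [0.93   0.3669 0.0219]
Ftray -1.03 0.4 tray pos 512.64 -126.84
[ 1.05498464e-01  5.40926252e-01  1.95269141e+00 -1.69663753e-03
  6.24937231e-01 -2.68799246e-01] [ 0.00069017  0.01608118  0.00375468  0.00102739 -0.0043614  -0.00056647]
```

Call:
{"op": "arm_command", "data": {"increments": [[[0, 0, -0.8], 0], [[0, 0, -0.8], 0], [[0, 0, -0.8], 0], [[0, 0, -0.8], 0], [[0, 0, -0.8], 0], [[0, 0, 0], 0]]}}

```text
t: 4.9
ee_pos: [523.7, 67.2, 97.1]
orientation: [3.083, 0.586, 0.04]
ft_force: [0.7, -0.4, -0.3]
width: 43.7
```

```bash
python3 -c "
from h import *
o=st()"
```

```text
4.9 [523.74  67.16  97.13] F [ 0.7 -0.4 -0.3] w 43.7
yaw 21.53 toolz [ 0.0256  0.0017 -0.9997] toolx [0.93   0.3668 0.0244]
Ftray 0.49 -0.64 tray pos 512.58 -126.78
```

Call:
{"op": "arm_command", "data": {"increments": [[[-1.5, 0, 0], 0], [[-1.5, 0, 0], 0], [[0, 0, 0], 0], [[0, 0, 0], 0]]}}

```text
t: 5.3
ee_pos: [495.3, 55.8, 97.4]
orientation: [3.083, 0.586, 0.044]
ft_force: [0.2, -0.1, 0.2]
width: 44.0
```

```bash
python3 -c "
from h import *
o=st()"
```

```text
5.3 [495.28  55.81  97.37] F [ 0.2 -0.1  0.2] w 44.0
yaw 21.52 toolz [ 0.0279  0.002  -0.9996] toolx [0.9299 0.3668 0.0267]
Ftray 0.13 -0.11 tray pos 481.94 -127.07
```

Call:
{"op": "arm_command", "data": {"increments": [[[1.5, 0, 0], 0], [[1.5, 0, 0], 0], [[0, 0, 0], 0], [[0, 0, 0], 0]]}}

```text
t: 5.7
ee_pos: [525.2, 67.5, 97.8]
orientation: [3.083, 0.586, 0.043]
ft_force: [0.4, 0.4, -0.8]
width: 43.6
```

```bash
python3 -c "
from h import *
o=st()"
```

```text
5.7 [525.22  67.47  97.84] F [ 0.4  0.4 -0.8] w 43.6
yaw 21.51 toolz [ 0.0278  0.002  -0.9996] toolx [0.93   0.3666 0.0266]
Ftray 0.51 0.22 tray pos 514.08 -127.03
```

Call:
{"op": "arm_command", "data": {"increments": [[[0, 0, 1.8], 0], [[0, 0, 1.8], 0], [[0, 0, 0], 0], [[0, 0, 0], 0]]}}

```text
t: 6.1
ee_pos: [525.7, 67.5, 61.1]
orientation: [3.083, 0.586, 0.043]
ft_force: [0.5, 0.0, 0.3]
width: 43.8
```

```bash
python3 -c "
from h import *
o=st()"
```

```text
6.1 [525.69  67.5   61.13] F [0.5 0.  0.3] w 43.8
yaw 21.54 toolz [ 0.0273  0.0019 -0.9996] toolx [0.9298 0.3671 0.0261]
Ftray 0.49 -0.15 tray pos 514.53 -127.18
```

Call:
{"op": "arm_command", "data": {"increments": [[[0, 0, -3.6], 0], [[0, 0, 0], 0], [[0, 0, 0], 0]]}}

```text
t: 6.4
ee_pos: [524.0, 67.3, 98.8]
orientation: [3.083, 0.586, 0.041]
ft_force: [-0.2, 0.7, -0.1]
width: 44.0
```

```bash
python3 -c "
from h import *
o=st()"
```

```text
6.4 [524.    67.28  98.83] F [-0.2  0.7 -0.1] w 44.0
yaw 21.54 toolz [ 0.0261  0.0018 -0.9997] toolx [0.9299 0.367  0.0249]
Ftray 0.03 0.7 tray pos 512.87 -126.77
```

Call:
{"op": "arm_command", "data": {"increments": [[[0, 0, 0.6], 0], [[0, 0, 0.6], 0], [[0, 0, 0.6], 0], [[0, 0, 0.6], 0], [[0, 0, 0.6], 0], [[0, 0, 0.6], 0], [[0, 0, 0], 0], [[0, 0, 0], 0], [[0, 0, -4.6], 0], [[0, 0, 0], 0], [[0, 0, 0], 0]]}}

```text
t: 7.5
ee_pos: [521.6, 66.9, 103.0]
orientation: [3.084, 0.586, 0.029]
ft_force: [-0.8, 0.3, -0.7]
width: 43.9
```

```bash
python3 -c "
from h import *
o=st()"
```

```text
7.5 [521.55  66.94 102.98] F [-0.8  0.3 -0.7] w 43.9
yaw 21.53 toolz [ 0.0187  0.001  -0.9998] toolx [0.9301 0.367  0.0177]
Ftray -0.68 0.55 tray pos 510.47 -126.19
```

Call:
{"op": "arm_command", "data": {"increments": [[[0, 0, 0.6], 0], [[0, 0, 0.6], 0], [[0, 0, 0.6], 0], [[0, 0, 0.6], 0], [[0, 0, 0.6], 0], [[0, 0, 0.6], 0], [[0, 0, 0], 0], [[0, 0, 0], 0], [[0, 0, -4.4], 0], [[0, 0, 0], 0], [[0, 0, 0], 0]]}}

```text
t: 8.6
ee_pos: [519.3, 66.7, 104.9]
orientation: [3.084, 0.587, 0.018]
ft_force: [-0.4, 0.5, -0.0]
width: 44.2
```

Call:
{"op": "arm_command", "data": {"increments": [[[0, 0, 0.6], 0], [[0, 0, 0.6], 0], [[0, 0, 0.6], 0], [[0, 0, 0.6], 0], [[0, 0, 0.6], 0], [[0, 0, 0.6], 0], [[0, 0, 0], 0], [[0, 0, 0], 0]]}}

```text
t: 9.4
ee_pos: [517.8, 66.5, 62.7]
orientation: [3.085, 0.586, 0.011]
ft_force: [1.0, -1.0, 0.1]
width: 43.9
```

```bash
python3 - <<'E'
from h import *
o=st(); im=get_image('wrist'); cv2.imwrite('pics/f_wrist.png',im[...,::-1])
c=cam('wrist',o); e=o['ee_pos']
print(proj(c,[e[0],e[1],58]))
E
```

```text
9.4 [517.84  66.5   62.75] F [ 1.  -1.   0.1] w 43.9
yaw 21.53 toolz [ 7.3e-03 -2.0e-04 -1.0e+00] toolx [0.9302 0.367  0.0067]
Ftray 0.54 -1.32 tray pos 506.84 -125.26
[275.30129193 262.29713222]
```

View pics/f_wrist.png

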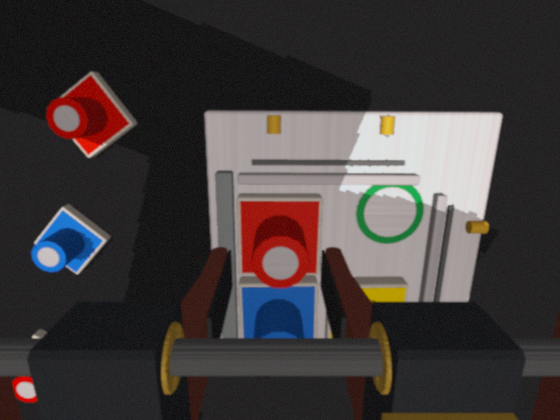

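Call:
{"op": "arm_command", "data": {"increments": [[[0.3, 0, 0.5], 0], [[0, 0, 0.5], 0], [[0, 0, 0.5], 0], [[0, 0, 0.5], 0], [[0, 0, 0.5], 0], [[0, 0, 0], 0], [[0, 0, 0], 0]]}}

```text
t: 10.15
ee_pos: [521.6, 67.8, 36.1]
orientation: [3.085, 0.587, 0.013]
ft_force: [0.4, -0.2, 0.6]
width: 43.8
```

```bash
python3 - <<'E'
from h import *
o=st(); im=get_image('wrist'); cv2.imwrite('pics/g_wrist.png',im[200:420,180:400,::-1])
c=cam('wrist',o); e=o['ee_pos']
print(proj(c,[e[0],e[1],58]))
E
```

```text
10.15 [521.59  67.77  36.07] F [ 0.4 -0.2  0.6] w 43.8
yaw 21.53 toolz [ 8.5e-03 -1.0e-04 -1.0e+00] toolx [0.9302 0.3671 0.0079]
Ftray 0.35 -0.3 tray pos 510.8 -125.44
[275.64025865 288.99346089]
```

View pics/g_wrist.png

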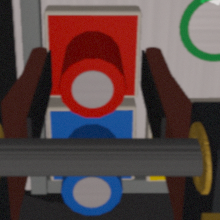

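Call:
{"op": "arm_command", "data": {"increments": [[[-0.1, 0, 0.3], 0], [[0, 0, 0.2], 0], [[0, 0, 0], 0], [[0, 0, 0], 0]]}}

```text
t: 10.6
ee_pos: [520.9, 67.4, 31.1]
orientation: [3.085, 0.587, 0.014]
ft_force: [0.5, -0.2, 0.0]
width: 43.8
```

Call:
{"op": "arm_command", "data": {"increments": [[[0, 0, 0], 0], [[0, 0, 0], 0], [[0, 0, 0], 0], [[0, 0, 0], 0], [[0, 0, 0], 0]], "gripper": 0}}

```text
t: 11.1
ee_pos: [520.8, 67.3, 31.2]
orientation: [3.085, 0.587, 0.014]
ft_force: [0.3, -0.0, 0.1]
width: 29.5
```

```bash
python3 -c "
from h import *
for i in range(1): o=st()
print(o['moment'])"
```

```text
11.1 [520.76  67.34  31.22] F [ 0.3 -0.   0.1] w 29.5
yaw 21.53 toolz [ 9.1e-03 -1.0e-04 -1.0e+00] toolx [0.9302 0.367  0.0085]
Ftray 0.3 -0.15 tray pos 509.87 -125.54
[-0.11349363  0.1521834   0.00030436]
```

```bash
python3 - <<'E'
from h import *
c=cam('wrist',np.load('c_obs.npy',allow_pickle=True).item())
f=lambda x,y:(230+x/4,125+y/3.5)
a=np.radians(21.2); ex=np.array([np.cos(a),np.sin(a)]); ey=np.array([-ex[1],ex[0]])
C=np.array([554.7,52.3])
P=[ray(c,p,12) for p in [(242.5,134.5),(411.5,134.5),(247.5,286.5),(400.5,286.5)]]
C2=np.mean(P,0)[:2]-14*(ex+ey); print('C',C2)
for n,p,z in(('barx in top',f(572,285),20.5),('barx out top',f(592,285),20.5),('bary in top',f(250,157),20.5),('bary bottom?',f(250,180),12),('ring',f(479,236),12),('red',f(219,285),24),('blue',f(217,458),24),('guide x-',f(115,300),20)):
    q=ray(c,p,z)[:2]-C2; print(n,(q@ex).round(1),(q@ey).round(1))
E
```

```text
C [558.45319012  52.66216255]
barx in top 62.1 26.7
barx out top 67.4 26.7
bary in top -22.5 65.3
bary bottom? -22.0 56.7
ring 38.7 39.6
red -30.1 27.6
blue -30.2 -28.1
guide x- -57.3 21.7
```

Call:
{"op": "arm_command", "data": {"increments": [[[0.8, 0.004, 0.007], 0], [[0.8, 0.004, 0.007], 0], [[0.8, 0.004, 0.007], 0], [[0, 0, 0], 0]]}}

```text
t: 11.5
ee_pos: [535.8, 74.2, 31.6]
orientation: [3.084, 0.587, -0.013]
ft_force: [0.9, -0.1, -2.8]
width: 29.4
```

```bash
python3 -c "
from h import *
o=st();print(o['moment'])"
```

```text
11.5 [535.76  74.2   31.58] F [ 0.9 -0.1 -2.8] w 29.4
yaw 21.56 toolz [-0.0075 -0.0036 -1.    ] toolx [ 0.93    0.3675 -0.0083]
Ftray 0.84 -0.38 tray pos 526.34 -124.57
[-0.01103151 -0.08418266  0.05250246]
```

Call:
{"op": "arm_command", "data": {"increments": [[[0.1, 0.02, 0.04], 0], [[0.1, 0.02, 0.02], 0], [[0, 0, 0], 0]]}}

```text
t: 11.8
ee_pos: [535.5, 74.2, 31.7]
orientation: [3.084, 0.588, -0.019]
ft_force: [1.3, 0.1, -2.0]
width: 29.3
```

```bash
python3 -c "
from h import *
o=st();print(o['moment'])"
```

```text
11.8 [535.54  74.17  31.65] F [ 1.3  0.1 -2. ] w 29.3
yaw 21.58 toolz [-0.0118 -0.0043 -0.9999] toolx [ 0.9299  0.3677 -0.0125]
Ftray 1.25 -0.33 tray pos 526.12 -124.52
[-0.05138423 -0.14566787 -0.0423633 ]
```

Call:
{"op": "arm_command", "data": {"increments": [[[1.5, 0.03, 0.02], 0], [[1.5, 0.03, 0], 0], [[0, 0, 0], 0]]}}

```text
t: 12.1
ee_pos: [556.1, 82.7, 31.8]
orientation: [3.083, 0.588, -0.046]
ft_force: [1.1, 0.3, -3.3]
width: 29.8
```

```bash
python3 -c "
from h import *
o=st();print(o['moment'])"
```

```text
12.1 [556.08  82.73  31.78] F [ 1.1  0.3 -3.3] w 29.8
yaw 21.6 toolz [-0.0283 -0.0078 -0.9996] toolx [ 0.9294  0.3679 -0.0292]
Ftray 1.12 -0.16 tray pos 548.36 -123.96
[-0.0240387  -0.09329159  0.06940315]
```

Call:
{"op": "arm_command", "data": {"increments": [[[0, 0, 0], 0], [[0, 0, 0], 0], [[0, 0, 0], 0]], "gripper": 0.5}}

```text
t: 12.4
ee_pos: [555.9, 82.7, 31.3]
orientation: [3.083, 0.588, -0.045]
ft_force: [0.3, -0.4, 0.5]
width: 43.6
```

```bash
python3 -c "
from h import *
o=st();print(o['moment'])"
```

```text
12.4 [555.87  82.72  31.31] F [ 0.3 -0.4  0.5] w 43.6
yaw 21.6 toolz [-0.0279 -0.0076 -0.9996] toolx [ 0.9294  0.3679 -0.0287]
Ftray 0.07 -0.51 tray pos 548.16 -123.89
[-0.05494163  0.03583141  0.00432658]
```

Call:
{"op": "arm_command", "data": {"increments": [[[0, 0, -1.8], 0], [[0, 0, -1.8], 0], [[0, 0, 0], 0], [[0, 0, 0], 0]]}}

```text
t: 12.8
ee_pos: [556.2, 82.8, 67.0]
orientation: [3.084, 0.588, -0.046]
ft_force: [0.4, 0.7, -0.2]
width: 43.8
```

```bash
python3 -c "
from h import *
o=st();print(o['moment'])"
```

```text
12.8 [556.22  82.85  67.04] F [ 0.4  0.7 -0.2] w 43.8
yaw 21.58 toolz [-0.0286 -0.0076 -0.9996] toolx [ 0.9295  0.3677 -0.0294]
Ftray 0.58 0.49 tray pos 548.53 -123.9
[-0.04795441 -0.01917856 -0.03795228]
```

Call:
{"op": "arm_command", "data": {"increments": [[[0, 0, -0.6], 0], [[0, 0, -0.6], 0], [[0, 0, -0.6], 0], [[0, 0, -0.6], 0], [[0, 0, -0.6], 0], [[0, 0, -0.6], 0], [[0, 0, 0], 0], [[0, 0, 0], 0]]}}

```text
t: 13.6
ee_pos: [556.4, 83.0, 104.4]
orientation: [3.084, 0.588, -0.05]
ft_force: [-0.7, 0.1, -0.3]
width: 43.6
```

```bash
python3 -c "
from h import *
o=st()"
```

```text
13.6 [556.43  83.02 104.37] F [-0.7  0.1 -0.3] w 43.6
yaw 21.58 toolz [-0.0307 -0.0078 -0.9995] toolx [ 0.9294  0.3677 -0.0314]
Ftray -0.66 0.31 tray pos 548.79 -123.82
```

Call:
{"op": "arm_command", "data": {"increments": [[[0, 0, 4.4], 0], [[0, 0, 0], 0], [[0, 0, 0], 0]]}}

```text
t: 13.9
ee_pos: [556.1, 82.8, 60.4]
orientation: [3.084, 0.588, -0.047]
ft_force: [0.1, 0.9, 0.4]
width: 43.9
```

```bash
python3 -c "
from h import *
o=st()"
```

```text
13.9 [556.14  82.82  60.44] F [0.1 0.9 0.4] w 43.9
yaw 21.58 toolz [-0.0292 -0.0076 -0.9995] toolx [ 0.9295  0.3677 -0.03  ]
Ftray 0.39 0.84 tray pos 548.46 -123.9
```

Call:
{"op": "arm_command", "data": {"increments": [[[0, 0, -1.5], 0], [[-0.8, 0, 0], 0], [[-0.8, 0, 0], 0], [[-0.8, 0, 0], 0], [[-0.8, 0, 0], 0], [[0, 0, 0], 0]]}}

```text
t: 14.5
ee_pos: [524.4, 70.1, 80.3]
orientation: [3.084, 0.588, -0.044]
ft_force: [0.3, -0.1, 0.1]
width: 43.5
```

```bash
python3 -c "
from h import *
o=st()"
```

```text
14.5 [524.45  70.09  80.31] F [ 0.3 -0.1  0.1] w 43.5
yaw 21.58 toolz [-0.027  -0.0074 -0.9996] toolx [ 0.9295  0.3677 -0.0278]
Ftray 0.26 -0.18 tray pos 514.3 -124.3
```

Call:
{"op": "arm_command", "data": {"increments": [[[0.8, 0, 0], 0], [[0.8, 0, 0], 0], [[0.8, 0, 0], 0], [[0.8, 0, 0], 0], [[0, 0, 0], 0]]}}

```text
t: 15.0
ee_pos: [558.2, 83.2, 79.2]
orientation: [3.084, 0.587, -0.041]
ft_force: [-0.1, -0.3, 0.5]
width: 43.6
```

```bash
python3 -c "
from h import *
o=st()"
```

```text
15.0 [558.21  83.2   79.22] F [-0.1 -0.3  0.5] w 43.6
yaw 21.57 toolz [-0.0254 -0.0071 -0.9997] toolx [ 0.9296  0.3675 -0.0263]
Ftray -0.22 -0.23 tray pos 550.52 -124.3
```

Call:
{"op": "arm_command", "data": {"increments": [[[0, 0, -4], 0], [[0, 0, 0], 0], [[0, 0, 0.6], 0], [[0, 0, 0.6], 0], [[0, 0, 0.6], 0], [[0, 0, 0.6], 0], [[0, 0, 0.6], 0], [[0, 0, 0.6], 0], [[0, 0, 0], 0], [[0, 0, -4.4], 0], [[0, 0, 0], 0], [[0, 0, 0], 0]]}}

```text
t: 16.2
ee_pos: [556.1, 83.4, 119.5]
orientation: [3.084, 0.589, -0.06]
ft_force: [0.3, -0.2, -0.3]
width: 43.8
```

```bash
python3 -c "
from h import *
o=st()"
```

```text
16.2 [556.13  83.44 119.5 ] F [ 0.3 -0.2 -0.3] w 43.8
yaw 21.62 toolz [-0.0375 -0.0088 -0.9993] toolx [ 0.929   0.3681 -0.0381]
Ftray 0.26 -0.27 tray pos 548.66 -123.31
```

Call:
{"op": "arm_command", "data": {"increments": [[[0, 0, 3.7], 0], [[0, 0, 3.7], 0], [[0, 0, 0], 0], [[0, 0, 0], 0]]}}

```text
t: 16.6
ee_pos: [555.0, 83.0, 44.6]
orientation: [3.084, 0.588, -0.054]
ft_force: [0.0, -0.4, -0.1]
width: 44.0
```

```bash
python3 -c "
from h import *
o=st()"
```

```text
16.6 [555.    83.01  44.61] F [ 0.  -0.4 -0.1] w 44.0
yaw 21.61 toolz [-0.0336 -0.0082 -0.9994] toolx [ 0.9291  0.3681 -0.0343]
Ftray -0.15 -0.4 tray pos 547.46 -123.31
```

Call:
{"op": "arm_command", "data": {"increments": [[[0, 0, -1.2], 0], [[0, 0, -1.8], 0], [[0, 0, -1.8], 0], [[0, 0, -1.2], 0], [[0, 0, 0], 0]]}}

```text
t: 17.1
ee_pos: [560.2, 84.0, 115.2]
orientation: [3.083, 0.588, -0.042]
ft_force: [-0.2, -1.2, -0.2]
width: 43.6
```

```bash
python3 -c "
from h import *
o=st()"
```

```text
17.1 [560.15  83.96 115.23] F [-0.2 -1.2 -0.2] w 43.6
yaw 21.61 toolz [-0.0258 -0.0072 -0.9996] toolx [ 0.9294  0.3681 -0.0267]
Ftray -0.58 -1.01 tray pos 552.6 -124.29
```

Call:
{"op": "arm_command", "data": {"increments": [[[-0.4, 0, 0], 0], [[0, 0, 3.5], 0], [[0, 0, 3.5], 0], [[0, 0, 0], 0], [[0, 0, 0], 0], [[0, 0, -1.2], 0], [[0, 0, -1.8], 0], [[0, 0, -1.8], 0], [[0, 0, -1.2], 0], [[-0.4, 0, 0], 0], [[0, 0, 0], 0]]}}

```text
t: 18.2
ee_pos: [555.3, 81.0, 117.7]
orientation: [3.083, 0.588, -0.022]
ft_force: [0.6, 1.0, -0.3]
width: 43.7
```

```bash
python3 -c "
from h import *
o=st()"
```

```text
18.2 [555.3  81.  117.7] F [ 0.6  1.  -0.3] w 43.7
yaw 21.61 toolz [-0.0134 -0.0056 -0.9999] toolx [ 0.9296  0.3683 -0.0145]
Ftray 0.94 0.67 tray pos 547.01 -125.29
```

Call:
{"op": "arm_command", "data": {"increments": [[[0, 0, 3.5], 0], [[0, 0, 3.5], 0], [[0, 0, 0], 0], [[0, 0, 0], 0], [[0, 0, -1.2], 0], [[0, 0, -1.8], 0], [[0, 0, -1.8], 0], [[0, 0, -1.2], 0], [[-0.3, 0, 0], 0], [[0, 0, 0], 0]]}}

```text
t: 19.2
ee_pos: [555.6, 80.1, 118.7]
orientation: [3.082, 0.588, -0.005]
ft_force: [-0.5, -1.1, -0.1]
width: 43.7
```

```bash
python3 -c "
from h import *
o=st()"
```

```text
19.2 [555.64  80.12 118.75] F [-0.5 -1.1 -0.1] w 43.7
yaw 21.61 toolz [-0.0024 -0.0042 -1.    ] toolx [ 0.9297  0.3682 -0.0038]
Ftray -0.9 -0.82 tray pos 547.02 -126.23
```

Call:
{"op": "arm_command", "data": {"increments": [[[0.1, 0, 3.5], 0], [[0, 0, 3.5], 0], [[0, 0, 0], 0], [[0, 0, 0], 0], [[0, 0, -1.2], 0], [[0, 0, -1.8], 0], [[0, 0, -1.8], 0], [[0, 0, -1.2], 0], [[-0.2, 0, 0], 0], [[0, 0, 0], 0], [[0, 0, 3.7], 0], [[0, 0, 3.7], 0], [[0, 0, 0], 0], [[0, 0, 0], 0]]}}

```text
t: 20.6
ee_pos: [559.8, 80.0, 45.5]
orientation: [3.081, 0.588, 0.017]
ft_force: [-0.2, -0.4, 0.5]
width: 44.0
```

```bash
python3 - <<'E'
from h import *
o=st(); im=get_image('wrist'); cv2.imwrite('pics/h_wrist.png',im[...,::-1])
c=cam('wrist',o); e=o['ee_pos']
print(proj(c,[e[0],e[1],58]))
E
```

```text
20.6 [559.83  79.96  45.52] F [-0.2 -0.4  0.5] w 44.0
yaw 21.6 toolz [ 0.0115 -0.0024 -0.9999] toolx [0.9297 0.3681 0.0098]
Ftray -0.36 -0.28 tray pos 550.86 -127.9
[275.55468778 278.6758988 ]
```

View pics/h_wrist.png

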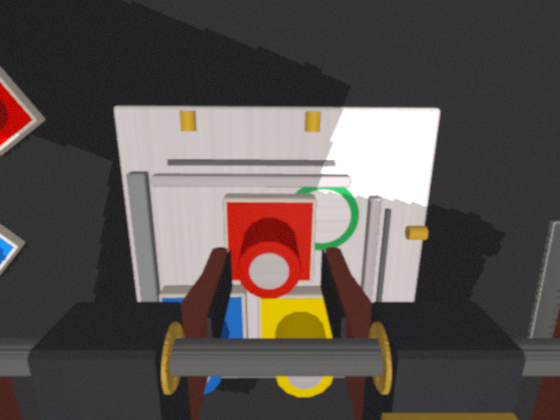

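Call:
{"op": "arm_command", "data": {"increments": [[[-0.28, -0.37, 0.5], 0], [[0, 0, 0.5], 0], [[0, 0, 0.4], 0], [[0, 0, 0], 0], [[0, 0, 0], 0]]}}

```text
t: 21.15
ee_pos: [557.7, 82.9, 34.5]
orientation: [3.081, 0.588, 0.026]
ft_force: [0.8, 0.1, 0.1]
width: 43.9
```

```bash
python3 - <<'E'
from h import *
o=st(); im=get_image('wrist'); cv2.imwrite('pics/i_wrist.png',im[100:420,100:460,::-1])
c=cam('wrist',o); e=o['ee_pos']
print(proj(c,[e[0],e[1],58])-100)
E
```

```text
21.15 [557.71  82.93  34.49] F [0.8 0.1 0.1] w 43.9
yaw 21.61 toolz [ 0.017  -0.0017 -0.9999] toolx [0.9296 0.3682 0.0152]
Ftray 0.81 -0.17 tray pos 549.96 -124.36
[176.05718725 191.06650757]
```

View pics/i_wrist.png

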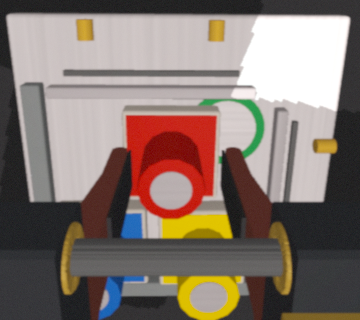

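Call:
{"op": "arm_command", "data": {"increments": [[[-0.2, -0.1, 0.4], 0], [[0, 0, 0], 0]]}}

```text
t: 21.4
ee_pos: [555.6, 83.1, 30.5]
orientation: [3.081, 0.588, 0.027]
ft_force: [-0.0, 0.3, 0.1]
width: 44.0
```

Call:
{"op": "arm_command", "data": {"increments": [[[0, 0, 0], 0], [[0, 0, 0], 0], [[0, 0, 0], 0], [[0, 0, 0], 0]], "gripper": 0}}

```text
t: 21.8
ee_pos: [555.5, 83.0, 30.4]
orientation: [3.081, 0.588, 0.026]
ft_force: [-0.2, -0.1, -0.4]
width: 29.4
```

```bash
python3 -c "
from h import *
o=st();print(o['moment'])"
```

```text
21.8 [555.45  83.05  30.43] F [-0.2 -0.1 -0.4] w 29.4
yaw 21.6 toolz [ 0.0171 -0.0017 -0.9999] toolx [0.9296 0.3682 0.0153]
Ftray -0.24 -0.02 tray pos 547.89 -123.44
[-0.04129086  0.07970303  0.04941072]
```

Call:
{"op": "arm_command", "data": {"increments": [[[1.4, 0.04, 0.04], 0], [[1.0, 0.03, 0.03], 0]]}}

```text
t: 22.0
ee_pos: [572.4, 89.6, 30.2]
orientation: [3.081, 0.588, 0.007]
ft_force: [-10.1, -4.9, 17.4]
width: 29.6
```

```bash
python3 -c "
from h import *
o=st();print(o['moment'],o['qvel'].round(3))"
```

```text
22.0 [572.35  89.65  30.22] F [-10.1  -4.9  17.4] w 29.6
yaw 21.61 toolz [ 0.0052 -0.0044 -1.    ] toolx [0.9297 0.3682 0.0032]
Ftray -11.16 -0.89 tray pos 566.04 -123.39
[-0.90030716  1.7333554  -0.0134299 ] [ 0.028  0.073 -0.173 -0.021  0.241  0.034]
```

```bash
python3 - <<'E'
from h import *
im=get_image('wrist'); cv2.imwrite('pics/j_wrist.png',im[100:420,100:460,::-1])
o=st();print(o['moment'],o['qvel'].round(3))
E
```

```text
22.05 [573.4   90.    30.29] F [-0.3  0.   1.4] w 29.4
yaw 21.61 toolz [ 0.0058 -0.0042 -1.    ] toolx [0.9297 0.3684 0.0038]
Ftray -0.22 0.12 tray pos 567.14 -123.45
[-0.10613199  0.35825561  0.02240084] [-0.001 -0.001  0.016  0.007 -0.054 -0.007]
```

View pics/j_wrist.png

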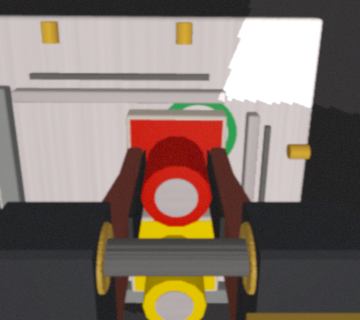

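Call:
{"op": "arm_command", "data": {"increments": [[[0.5, 0.01, 0], 0]]}}

```text
t: 22.15
ee_pos: [576.0, 91.1, 30.4]
orientation: [3.08, 0.588, 0.0]
ft_force: [-4.9, -1.7, 4.8]
width: 29.5
```

```bash
python3 - <<'E'
from h import *
o=st()
im=get_image('wrist');o=st(); print(o['moment'])
E
```

```text
22.15 [575.95  91.12  30.37] F [-4.9 -1.7  4.8] w 29.5
yaw 21.63 toolz [ 0.0011 -0.0054 -1.    ] toolx [ 0.9296  0.3686 -0.001 ]
Ftray -5.21 0.17 tray pos 569.92 -123.33
22.2 [578.1   91.74  30.46] F [ 0.8 -0.2 -3. ] w 29.2
yaw 21.61 toolz [ 0.0049 -0.0045 -1.    ] toolx [0.9297 0.3683 0.0029]
Ftray 0.67 -0.51 tray pos 572.15 -123.52
[ 0.00728761 -0.07339305 -0.0069799 ]
```

Call:
{"op": "arm_command", "data": {"increments": [[[0.2, 0, 0.02], 0]]}}

```text
t: 22.3
ee_pos: [578.7, 92.0, 30.3]
orientation: [3.08, 0.588, 0.002]
ft_force: [-9.0, -5.3, 14.1]
width: 29.2
```

```bash
python3 - <<'E'
from h import *
im=get_image('wrist');o=st(); print(o['moment'])
E
```

```text
22.35 [578.79  92.05  30.35] F [-5.5 -2.7  7.4] w 29.5
yaw 21.63 toolz [ 0.002  -0.0054 -1.    ] toolx [ 9.296e-01  3.687e-01 -2.000e-04]
Ftray -6.14 -0.55 tray pos 572.91 -123.48
[-0.50766996  0.96351458 -0.03088811]
```

```bash
python3 - <<'E'
from h import *
im=get_image('wrist');cv2.imwrite('pics/k_wrist.png',im[100:420,100:460,::-1]);o=st(); print(o['moment'])
E
```

```text
22.4 [578.82  92.06  30.35] F [-6.2 -3.2  8.1] w 29.3
yaw 21.63 toolz [ 0.0024 -0.0052 -1.    ] toolx [9.296e-01 3.686e-01 3.000e-04]
Ftray -6.92 -0.79 tray pos 572.94 -123.49
[-0.52704039  0.94409282 -0.02905841]
```

View pics/k_wrist.png

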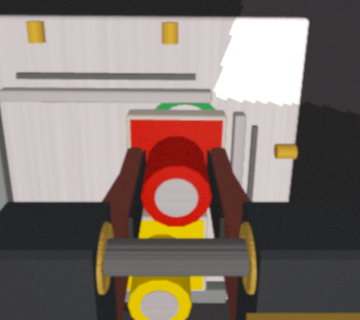

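Call:
{"op": "arm_command", "data": {"increments": [[[0.15, 0, -0.02], 0]]}}

```text
t: 22.5
ee_pos: [579.2, 92.3, 30.4]
orientation: [3.08, 0.588, -0.001]
ft_force: [-1.8, -1.9, -0.1]
width: 29.4
```

```bash
python3 - <<'E'
from h import *
im=get_image('wrist');o=st(); print(o['moment'])
E
```

```text
22.55 [579.78  92.45  30.39] F [-1.3 -0.4  0.4] w 29.3
yaw 21.62 toolz [ 0.0016 -0.0054 -1.    ] toolx [ 9.296e-01  3.685e-01 -5.000e-04]
Ftray -1.35 0.13 tray pos 573.97 -123.47
[-0.229185    0.31247281 -0.01443125]
```

Call:
{"op": "arm_command", "data": {"increments": [[[0.15, 0, -0.005], 0]]}}

```text
t: 22.65
ee_pos: [580.1, 92.7, 30.4]
orientation: [3.08, 0.588, -0.003]
ft_force: [-6.1, -2.2, 7.6]
width: 29.2
```

```bash
python3 - <<'E'
from h import *
im=get_image('wrist');o=st(); print(o['moment'])
E
```

```text
22.7 [580.48  92.83  30.4 ] F [-3.5 -1.5  4. ] w 29.3
yaw 21.63 toolz [-1.0e-04 -5.8e-03 -1.0e+00] toolx [ 0.9296  0.3685 -0.0022]
Ftray -3.78 -0.1 tray pos 574.76 -123.37
[-0.38947384  0.60367689  0.01268403]
```

Call:
{"op": "arm_command", "data": {"increments": [[[0.15, 0, -0.015], 0]]}}

```text
t: 22.8
ee_pos: [581.2, 93.2, 30.4]
orientation: [3.08, 0.588, -0.004]
ft_force: [-2.5, -1.3, 1.9]
width: 29.6
```

```bash
python3 - <<'E'
from h import *
im=get_image('wrist');cv2.imwrite('pics/l_wrist.png',im[100:420,100:460,::-1]);o=st(); print(o['moment'])
E
```

```text
22.85 [581.86  93.39  30.45] F [-0.8 -1.3 -1.3] w 29.5
yaw 21.62 toolz [-2.0e-04 -5.8e-03 -1.0e+00] toolx [ 0.9296  0.3685 -0.0024]
Ftray -1.18 -0.92 tray pos 576.25 -123.35
[-0.07718705  0.24256252 -0.07883344]
```

View pics/l_wrist.png

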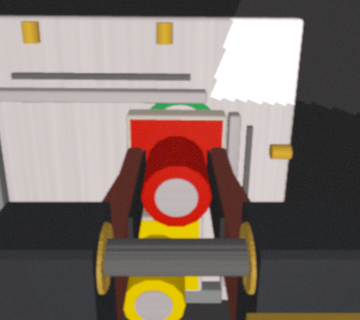

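Call:
{"op": "arm_command", "data": {"increments": [[[0.15, 0, -0.008], 0]]}}

```text
t: 22.95
ee_pos: [582.8, 93.8, 30.4]
orientation: [3.08, 0.588, -0.004]
ft_force: [-4.4, -2.9, 4.3]
width: 29.4
```

```bash
python3 - <<'E'
from h import *
im=get_image('wrist');o=st(); print(o['moment'])
E
```

```text
23.0 [582.95  93.91  30.45] F [-4.4 -3.   3.5] w 29.3
yaw 21.63 toolz [-0.0013 -0.0061 -1.    ] toolx [ 0.9296  0.3686 -0.0034]
Ftray -5.23 -1.22 tray pos 577.46 -123.25
[-0.43060377  0.72160715  0.05403058]
```

Call:
{"op": "arm_command", "data": {"increments": [[[0.15, 0.01, -0.015], 0]]}}

```text
t: 23.1
ee_pos: [583.1, 94.0, 30.5]
orientation: [3.08, 0.589, -0.008]
ft_force: [-7.9, -4.4, 9.5]
width: 29.3
```

```bash
python3 - <<'E'
from h import *
im=get_image('wrist');o=st(); print(o['moment'])
E
```

```text
23.15 [583.2   93.99  30.51] F [-6.9 -3.2  7.3] w 29.8
yaw 21.64 toolz [-0.0043 -0.0069 -1.    ] toolx [ 0.9295  0.3688 -0.0065]
Ftray -7.62 -0.43 tray pos 577.72 -123.27
[-0.6882556   1.19829756  0.04861288]
```

Call:
{"op": "arm_command", "data": {"increments": [[[0.15, 0.01, -0.03], 0]]}}

```text
t: 23.25
ee_pos: [583.2, 94.0, 30.6]
orientation: [3.08, 0.589, -0.013]
ft_force: [-7.1, -3.1, 5.3]
width: 29.5
```

```bash
python3 - <<'E'
from h import *
im=get_image('wrist');o=st(); print(o['moment'])
E
```

```text
23.3 [583.28  94.05  30.59] F [-7.1 -4.4  7.6] w 29.4
yaw 21.66 toolz [-0.0075 -0.0078 -0.9999] toolx [ 0.9293  0.3691 -0.0099]
Ftray -8.18 -1.58 tray pos 577.82 -123.25
[-0.67866012  1.23052361 -0.01019967]
```

Call:
{"op": "arm_command", "data": {"increments": [[[0.17, 0.01, -0.07], 0]]}}

```text
t: 23.4
ee_pos: [583.4, 94.1, 30.7]
orientation: [3.079, 0.59, -0.019]
ft_force: [-4.7, -3.0, -1.2]
width: 29.8
```

```bash
python3 - <<'E'
from h import *
im=get_image('wrist');cv2.imwrite('pics/m_wrist.png',im[100:420,100:460,::-1]);o=st(); print(o['moment'])
E
```

```text
23.45 [583.52  94.12  30.69] F [-6.1 -3.5  3.3] w 29.2
yaw 21.68 toolz [-0.0108 -0.0087 -0.9999] toolx [ 0.9292  0.3694 -0.0133]
Ftray -6.91 -1.05 tray pos 578.07 -123.26
[-0.72364127  1.0473038   0.05167599]
```

View pics/m_wrist.png

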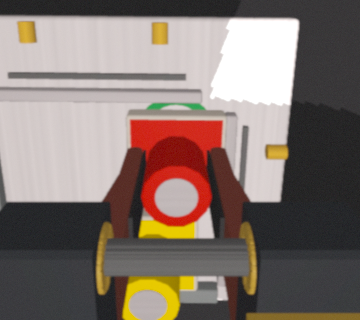

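Call:
{"op": "arm_command", "data": {"increments": [[[0.27, 0.01, -0.09], 0]]}}

```text
t: 23.55
ee_pos: [583.8, 94.2, 30.8]
orientation: [3.078, 0.59, -0.027]
ft_force: [-7.5, -5.4, 2.9]
width: 29.3
```

```bash
python3 - <<'E'
from h import *
for i in range(3): im=get_image('wrist');o=st()
print(o['moment'])
E
```

```text
23.6 [583.87  94.27  30.83] F [-8.7 -5.2  5.3] w 29.5
yaw 21.7 toolz [-0.0161 -0.0102 -0.9998] toolx [ 0.9289  0.3697 -0.0188]
Ftray -9.97 -1.67 tray pos 578.44 -123.25
23.65 [583.82  94.25  30.81] F [-7.2 -5.6  4.3] w 29.3
yaw 21.7 toolz [-0.0159 -0.0101 -0.9998] toolx [ 0.929   0.3697 -0.0186]
Ftray -8.75 -2.58 tray pos 578.39 -123.26
23.7 [583.84  94.26  30.8 ] F [-7.9 -5.4  3.7] w 29.1
yaw 21.7 toolz [-0.0157 -0.0101 -0.9998] toolx [ 0.929   0.3697 -0.0184]
Ftray -9.28 -2.2 tray pos 578.42 -123.25
[-0.9498236   1.33407935  0.09261226]
```

Call:
{"op": "arm_command", "data": {"increments": [[[0.34, 0.01, -0.12], 0]]}}

```text
t: 23.8
ee_pos: [584.1, 94.4, 31.0]
orientation: [3.078, 0.59, -0.037]
ft_force: [-8.8, -6.8, 2.9]
width: 29.7
```

```bash
python3 - <<'E'
from h import *
for i in range(11):
    im=get_image('wrist')
    if i%2==0:o=st()
print(o['moment'])
E
```

```text
23.85 [584.17  94.39  31.  ] F [-9.8 -6.   3.6] w 29.4
yaw 21.73 toolz [-0.0225 -0.0121 -0.9997] toolx [ 0.9287  0.3701 -0.0254]
Ftray -11.34 -2.05 tray pos 578.77 -123.24
23.95 [584.11  94.35  30.97] F [-9.7 -6.3  4.4] w 29.5
yaw 21.72 toolz [-0.0221 -0.0119 -0.9997] toolx [ 0.9287  0.37   -0.0249]
Ftray -11.28 -2.34 tray pos 578.7 -123.26
24.05 [584.15  94.38  30.98] F [-7.4 -6.2  4.9] w 29.1
yaw 21.72 toolz [-0.0219 -0.0119 -0.9997] toolx [ 0.9287  0.37   -0.0248]
Ftray -9.13 -3.15 tray pos 578.74 -123.25
24.15 [584.13  94.36  30.98] F [-7.7 -5.8  3.8] w 29.4
yaw 21.72 toolz [-0.0219 -0.0119 -0.9997] toolx [ 0.9287  0.37   -0.0248]
Ftray -9.3 -2.58 tray pos 578.72 -123.26
24.25 [584.13  94.36  30.98] F [-8.5 -5.7  4. ] w 29.5
yaw 21.72 toolz [-0.022  -0.0119 -0.9997] toolx [ 0.9287  0.37   -0.0248]
Ftray -9.99 -2.2 tray pos 578.72 -123.27
24.35 [584.13  94.38  30.98] F [-8.3 -6.2  4.1] w 29.6
yaw 21.72 toolz [-0.0219 -0.0118 -0.9997] toolx [ 0.9287  0.37   -0.0247]
Ftray -9.97 -2.76 tray pos 578.73 -123.25
[-1.1068641   1.54787459 -0.01819583]
```

Call:
{"op": "arm_command", "data": {"increments": [[[0.39, 0.01, -0.15], 0]]}}

```text
t: 24.45
ee_pos: [584.3, 94.5, 31.2]
orientation: [3.077, 0.591, -0.049]
ft_force: [-10.1, -6.4, 2.1]
width: 29.6
```

```bash
python3 - <<'E'
from h import *
L=[]
for i in range(11):
    im=get_image('wrist'); L.append(get_obs()['ft_force'])
o=st()
a=np.radians(21.2);print([round(float(f[:2]@[np.cos(a),np.sin(a)]),1) for f in L],np.mean(L,0))
E
```

```text
25.0 [584.38  94.46  31.17] F [-8.9 -6.   3.7] w 29.4
yaw 21.74 toolz [-0.0292 -0.014  -0.9995] toolx [ 0.9284  0.3703 -0.0323]
Ftray -10.42 -2.37 tray pos 578.99 -123.26
[-11.6, -11.3, -10.8, -10.5, -11.9, -10.8, -11.1, -10.9, -11.0, -11.0, -10.4] [-9.35381387 -6.40067968  3.43962137]
```

Call:
{"op": "arm_command", "data": {"increments": [[[0, 0, 0], 0], [[0, 0, 0], 0], [[0, 0, 0], 0]], "gripper": 0.5}}

```text
t: 25.3
ee_pos: [585.4, 94.7, 30.5]
orientation: [3.077, 0.591, -0.046]
ft_force: [0.3, 0.8, -0.3]
width: 43.8
```

```bash
python3 - <<'E'
from h import *
im=get_image('wrist');cv2.imwrite('pics/n_wrist.png',im[...,::-1]);o=st()
c=cam('wrist',o); e=o['ee_pos']
print(proj(c,[e[0],e[1],58]))
E
```

```text
25.35 [585.54  94.76  30.61] F [ 0.7  0.3 -1. ] w 43.6
yaw 21.73 toolz [-0.027  -0.0133 -0.9995] toolx [ 0.9285  0.37   -0.03  ]
Ftray 0.81 0.04 tray pos 580.18 -123.4
[273.30596812 295.47215386]
```

View pics/n_wrist.png

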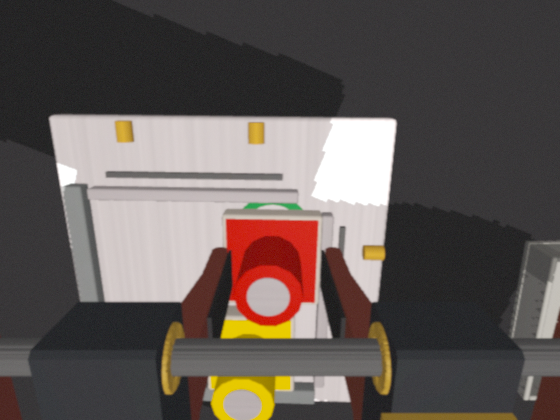

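Call:
{"op": "arm_command", "data": {"increments": [[[0, 0, -1.2], 0], [[0, 0, -1.8], 0], [[0, 0, -1.8], 0], [[0, 0, -1.8], 0], [[0, 0, -1.2], 0], [[-0.5, 0, 0], 0], [[0, 0, 0], 0], [[0, 0, 3.3], 0], [[0, 0, 3.3], 0], [[0, 0, 0], 0], [[0, 0, 0], 0], [[0, 0, -1.2], 0], [[0, 0, -1.8], 0], [[0, 0, -1.8], 0], [[0, 0, -1.8], 0], [[0, 0, -1.2], 0], [[0, 0, 0], 0]]}}

```text
t: 27.05
ee_pos: [589.2, 95.9, 139.1]
orientation: [3.077, 0.592, -0.019]
ft_force: [0.1, -0.1, 0.1]
width: 43.7
```

```bash
python3 - <<'E'
from h import *
im=get_image('wrist');o=st()
E
```

```text
27.1 [588.9   95.8  138.36] F [0.3 1.6 0.7] w 43.8
yaw 21.76 toolz [-0.0114 -0.0103 -0.9999] toolx [ 0.9286  0.3707 -0.0144]
Ftray 0.81 1.36 tray pos 583.69 -123.65
```

Call:
{"op": "arm_command", "data": {"increments": [[[-2.5, 1.9, 0], 0], [[-2.5, 1.9, 0], 0], [[-2.5, 1.9, 0], 0], [[0, 0, 0], 8.5], [[0, 0, 0], 8.5], [[0, 0, 0], 8.5], [[0, 0, 0], 8.5], [[0, 0, 0], 8.5], [[0, 0, 0], 8.5], [[0, 0, 0], 8.5], [[0, 0, 0], 8.5], [[0, 0, 0], 8.5], [[0, 0, 0], 8.5], [[0, 0, 0], 0]]}}

```text
t: 28.5
ee_pos: [531.5, 11.8, 132.9]
orientation: [2.642, -1.659, -0.024]
ft_force: [-0.4, 0.4, 1.0]
width: 43.9
```

```bash
python3 - <<'E'
from h import *
o=get_obs();im=get_image('wrist');cv2.imwrite('pics/o_wrist.png',im[...,::-1]);o=st()
c=cam('wrist',o); e=o['ee_pos']
print(proj(c,[e[0],e[1],58]),o['qpos'])
E
```

```text
28.55 [531.44  11.79 132.83] F [ 0.1 -0.3 -0.7] w 44.1
yaw -64.02 toolz [-0.025  -0.0102 -0.9996] toolx [ 0.438  -0.8989 -0.0018]
Ftray -0.04 -0.29 tray pos 499.74 -181.19
[275.11760608 216.82357892] [ 0.00566305  0.42477236  1.88243955 -0.01331713  0.85950196  1.13182744]
```

View pics/o_wrist.png

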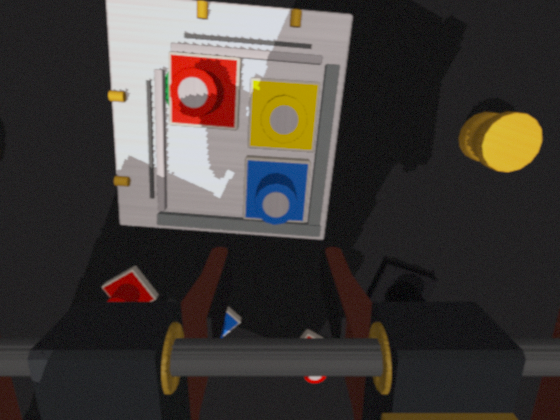

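Call:
{"op": "arm_command", "data": {"increments": [[[0, -1.0, 0], 4.8], [[0, 0, 3.7], 0], [[0, 0, 3.7], 0], [[0, 0, 0], 0]]}}

```text
t: 28.95
ee_pos: [539.8, 15.6, 57.3]
orientation: [2.586, -1.746, -0.02]
ft_force: [-0.3, -0.6, 0.7]
width: 44.1
```

```bash
python3 - <<'E'
from h import *
im=get_image('wrist');o=get_obs();im=get_image('wrist');cv2.imwrite('pics/p_wrist.png',im[...,::-1]);o=st()
c=cam('wrist',o); e=o['ee_pos']
print(proj(c,[e[0],e[1],58]))
E
```

```text
29.05 [542.4   15.59  60.7 ] F [0.2 0.6 0.5] w 43.6
yaw -68.13 toolz [-0.0171 -0.0101 -0.9998] toolx [ 0.3725 -0.928   0.0031]
Ftray 0.42 0.45 tray pos 511.33 -181.61
[274.62686085 265.58629854]
```

View pics/p_wrist.png

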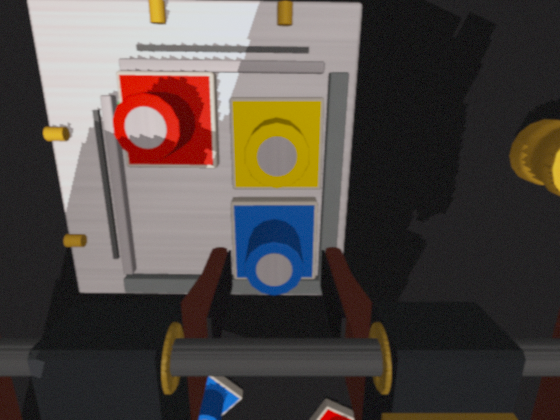

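Call:
{"op": "arm_command", "data": {"increments": [[[-0.08, 0.15, 0.9], 0.6], [[0, 0, 0.9], 0], [[0, 0, 0.7], 0]]}}

```text
t: 29.35
ee_pos: [543.6, 15.6, 38.9]
orientation: [2.584, -1.764, -0.003]
ft_force: [0.1, -0.2, 0.2]
width: 43.5
```

```bash
python3 - <<'E'
from h import *
im=get_image('wrist');im=get_image('wrist');o=get_obs();im=get_image('wrist');cv2.imwrite('pics/q_wrist.png',im[...,::-1]);o=st()
c=cam('wrist',o); e=o['ee_pos']
print(proj(c,[e[0],e[1],58]))
E
```

```text
29.5 [542.86  15.56  38.45] F [ 0.1  0.3 -0.7] w 43.9
yaw -68.66 toolz [-0.0111 -0.01   -0.9999] toolx [ 0.3639 -0.9314  0.0053]
Ftray 0.24 0.26 tray pos 511.75 -181.81
[274.73388387 288.46708208]
```

View pics/q_wrist.png

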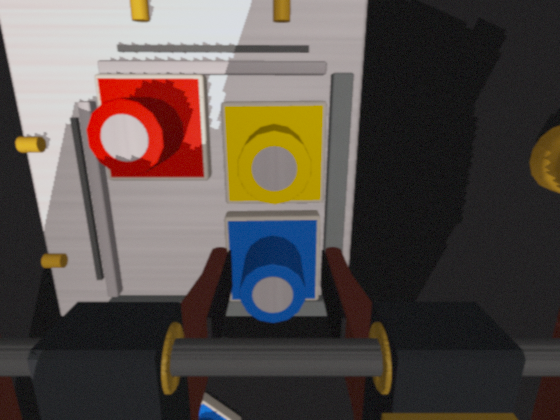

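Call:
{"op": "arm_command", "data": {"increments": [[[-0.07, 0.2, 0.78], 0]]}}

```text
t: 29.6
ee_pos: [541.8, 15.4, 31.4]
orientation: [2.584, -1.764, -0.002]
ft_force: [0.1, -0.0, 0.3]
width: 43.9
```

```bash
python3 - <<'E'
from h import *
for i in range(3): im=get_image('wrist')
o=st()
E
```

```text
29.75 [540.06  15.36  30.2 ] F [ 0.3  0.1 -0.2] w 44.0
yaw -68.65 toolz [-0.0123 -0.0101 -0.9999] toolx [ 0.364  -0.9314  0.0049]
Ftray 0.3 -0.01 tray pos 509.07 -180.98
```

Call:
{"op": "arm_command", "data": {"increments": [[[0, 0, 0], 0], [[0, 0, 0], 0], [[0, 0, 0], 0], [[0, 0, 0], 0]], "gripper": 0}}

```text
t: 30.15
ee_pos: [540.1, 15.4, 30.3]
orientation: [2.582, -1.763, -0.007]
ft_force: [0.2, -1.0, -1.3]
width: 29.3
```

```bash
python3 - <<'E'
from h import *
o=st(); print(o['moment'])
E
```

```text
30.15 [540.06  15.43  30.26] F [ 0.2 -1.  -1.3] w 29.3
yaw -68.66 toolz [-0.0123 -0.0099 -0.9999] toolx [ 0.3639 -0.9314  0.0048]
Ftray -0.19 -0.98 tray pos 509.09 -180.91
[0.065741  0.0796385 0.0131801]
```

Call:
{"op": "arm_command", "data": {"increments": [[[-1.5, 0, -0.015], 0]]}}

```text
t: 30.25
ee_pos: [535.1, 28.8, 30.3]
orientation: [2.581, -1.765, -0.006]
ft_force: [-0.3, -0.0, -3.2]
width: 29.5
```

```bash
python3 - <<'E'
from h import *
o=st()
for i in range(2): im=get_image('wrist')
o=st(); print(o['moment'])
E
```

```text
30.25 [535.11  28.79  30.34] F [-0.3 -0.  -3.2] w 29.5
yaw -68.75 toolz [-0.0116 -0.0101 -0.9999] toolx [ 0.3624 -0.932   0.0052]
Ftray -0.25 0.07 tray pos 509.31 -166.67
30.35 [533.8   30.6   30.25] F [-0.9  0.6 -2.2] w 29.7
yaw -68.61 toolz [-0.013  -0.0098 -0.9999] toolx [ 0.3647 -0.9311  0.0043]
Ftray -0.6 0.86 tray pos 508.74 -164.51
[0.13286799 0.16890914 0.00600216]
```

Clean motion. Continue likewise.

Call:
{"op": "arm_command", "data": {"increments": [[[-2.0, 0, -0.012], 0]]}}

```text
t: 30.45
ee_pos: [527.1, 48.8, 30.3]
orientation: [2.582, -1.763, -0.007]
ft_force: [0.6, 0.4, -3.6]
width: 29.3
```

```bash
python3 - <<'E'
from h import *
for i in range(3): im=get_image('wrist')
o=st(); print(o['moment'])
E
```

```text
30.6 [525.99  50.02  30.26] F [-1.   0.9 -2.9] w 29.7
yaw -68.5 toolz [-0.0136 -0.0098 -0.9999] toolx [ 0.3665 -0.9304  0.0041]
Ftray -0.65 1.2 tray pos 508.48 -143.57
[ 0.21137581  0.15005448 -0.08853013]
```

Call:
{"op": "arm_command", "data": {"increments": [[[-1.5, 0, -0.01], 0]]}}

```text
t: 30.7
ee_pos: [521.1, 63.4, 30.3]
orientation: [2.583, -1.761, -0.008]
ft_force: [1.1, 0.4, -3.6]
width: 29.3
```

```bash
python3 - <<'E'
from h import *
for i in range(3): im=get_image('wrist')
cv2.imwrite('pics/r_wrist.png',im[...,::-1]);o=st(); print(o['moment'])
E
```

```text
30.85 [520.13  64.5   30.25] F [-0.8 -0.4 -2.1] w 29.4
yaw -68.44 toolz [-0.0141 -0.0097 -0.9999] toolx [ 0.3675 -0.93    0.0039]
Ftray -0.9 -0.07 tray pos 508.25 -127.95
[0.16228353 0.18271818 0.01355931]
```

View pics/r_wrist.png

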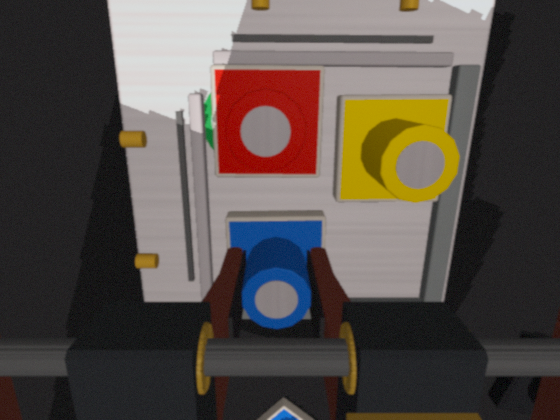

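Call:
{"op": "arm_command", "data": {"increments": [[[-0.6, 0, 0.0], 0]]}}

```text
t: 30.95
ee_pos: [518.2, 69.7, 30.2]
orientation: [2.584, -1.758, -0.009]
ft_force: [0.2, -1.4, -0.3]
width: 29.4
```

```bash
python3 - <<'E'
from h import *
for i in range(2): im=get_image('wrist')
o=st(); print(o['moment'])
E
```

```text
31.05 [517.77  70.41  30.23] F [-0.4  1.5 -2.1] w 29.3
yaw -68.43 toolz [-0.0143 -0.0096 -0.9999] toolx [ 0.3676 -0.93    0.0037]
Ftray 0.19 1.49 tray pos 508.19 -121.6
[ 0.19941056  0.13889021 -0.00825626]
```

Call:
{"op": "arm_command", "data": {"increments": [[[-0.15, 0, 0], 0]]}}

```text
t: 31.15
ee_pos: [517.3, 71.6, 30.2]
orientation: [2.585, -1.758, -0.01]
ft_force: [0.6, -1.7, -1.5]
width: 29.5
```

```bash
python3 - <<'E'
from h import *
for i in range(2): im=get_image('wrist')
cv2.imwrite('pics/s_wrist.png',im[...,::-1]);o=st(); print(o['moment'])
E
```

```text
31.25 [517.17  71.83  30.21] F [ 0.4  0.5 -1.3] w 29.6
yaw -68.44 toolz [-0.0143 -0.0095 -0.9999] toolx [ 0.3675 -0.93    0.0036]
Ftray 0.55 0.34 tray pos 508.14 -120.05
[0.18876998 0.10104618 0.06324864]
```

View pics/s_wrist.png

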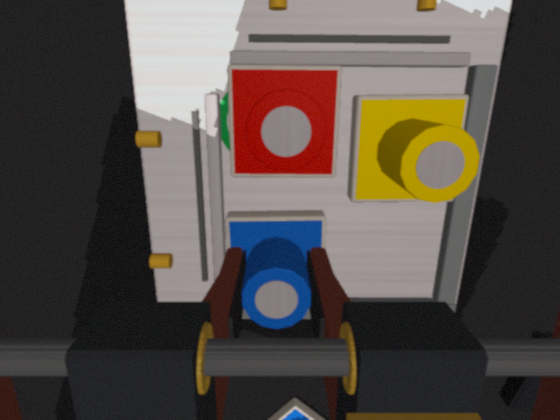

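Call:
{"op": "arm_command", "data": {"increments": [[[-0.1, 0, 0], 0]]}}

```text
t: 31.35
ee_pos: [517.0, 72.6, 30.3]
orientation: [2.584, -1.758, -0.01]
ft_force: [0.3, 0.1, -2.1]
width: 29.5
```

```bash
python3 - <<'E'
from h import *
for i in range(2): im=get_image('wrist')
o=st(); print(o['moment'])
E
```

```text
31.45 [516.85  72.69  30.24] F [ 0.9 -0.4 -1.6] w 29.7
yaw -68.45 toolz [-0.0142 -0.0096 -0.9999] toolx [ 0.3674 -0.9301  0.0037]
Ftray 0.67 -0.66 tray pos 508.16 -119.13
[0.0247893  0.05280776 0.01274425]
```

Call:
{"op": "arm_command", "data": {"increments": [[[-0.1, 0, 0], 0]]}}

```text
t: 31.55
ee_pos: [516.6, 73.5, 30.2]
orientation: [2.584, -1.758, -0.01]
ft_force: [1.6, -2.7, -1.1]
width: 29.8
```

```bash
python3 - <<'E'
from h import *
for i in range(2): im=get_image('wrist')
o=st(); print(o['moment'])
E
```

```text
31.65 [516.56  73.57  30.25] F [ 0.5 -1.3 -1.4] w 29.4
yaw -68.45 toolz [-0.0141 -0.0097 -0.9999] toolx [ 0.3674 -0.9301  0.0038]
Ftray -0.04 -1.36 tray pos 508.2 -118.21
[-0.26325311  0.00573815 -0.03685142]
```

Call:
{"op": "arm_command", "data": {"increments": [[[-0.1, 0, 0], 0]]}}

```text
t: 31.75
ee_pos: [516.4, 74.1, 30.3]
orientation: [2.584, -1.758, -0.009]
ft_force: [1.5, -7.0, -1.0]
width: 29.7
```

```bash
python3 - <<'E'
from h import *
for i in range(2): im=get_image('wrist')
o=st(); print(o['moment'])
E
```

```text
31.85 [516.33  74.13  30.28] F [ 1.5 -5.1 -2.1] w 29.8
yaw -68.44 toolz [-0.0138 -0.0101 -0.9999] toolx [ 0.3675 -0.93    0.0044]
Ftray -0.45 -5.33 tray pos 508.19 -117.6
[-0.8739159  -0.16608076 -0.04192451]
```

Call:
{"op": "arm_command", "data": {"increments": [[[-0.135, 0, 0], 0]]}}

```text
t: 31.95
ee_pos: [516.1, 74.7, 30.3]
orientation: [2.584, -1.757, -0.008]
ft_force: [1.4, -9.9, -1.1]
width: 29.5
```

```bash
python3 - <<'E'
from h import *
L=[]
for i in range(11):
    im=get_image('wrist'); L.append(get_obs()['ft_force'])
o=st()
a=np.radians(111.2);print([round(float(f[:2]@[np.cos(a),np.sin(a)]),1) for f in L],np.mean(L,0))
E
```

```text
32.5 [516.14  74.67  30.34] F [ 2.2 -6.7 -1.6] w 29.7
yaw -68.43 toolz [-0.0133 -0.011  -0.9999] toolx [ 0.3676 -0.93    0.0053]
Ftray -0.36 -7.0 tray pos 508.21 -117.04
[-8.0, -7.9, -7.6, -7.2, -7.9, -7.6, -7.8, -7.9, -7.3, -7.9, -7.0] [ 1.84638065 -7.48161645 -1.72992701]
```

Call:
{"op": "arm_command", "data": {"increments": [[[-0.145, 0, 0], 0]]}}

```text
t: 32.6
ee_pos: [516.0, 75.0, 30.4]
orientation: [2.584, -1.757, -0.006]
ft_force: [2.6, -10.7, -1.8]
width: 29.3
```

```bash
python3 - <<'E'
from h import *
L=[]
for i in range(12):
    im=get_image('wrist'); L.append(get_obs()['ft_force'])
o=st()
a=np.radians(111.2);print([round(float(f[:2]@[np.cos(a),np.sin(a)]),1) for f in L],np.mean(L,0))
E
```

```text
33.2 [516.01  74.97  30.39] F [  2.6 -11.1  -1.5] w 29.7
yaw -68.42 toolz [-0.0127 -0.0121 -0.9998] toolx [ 0.3677 -0.9299  0.0066]
Ftray -1.61 -11.28 tray pos 508.2 -116.71
[-10.8, -10.3, -10.0, -9.5, -9.5, -11.0, -9.5, -9.6, -10.7, -10.3, -8.9, -11.3] [ 2.23818961 -9.96696973 -1.95927357]
```

Call:
{"op": "arm_command", "data": {"increments": [[[0, 0, 0], 0], [[0, 0, 0], 0], [[0, 0, 0], 0]], "gripper": 0.5}}

```text
t: 33.5
ee_pos: [516.0, 75.1, 30.6]
orientation: [2.583, -1.758, -0.006]
ft_force: [0.1, 0.6, 0.9]
width: 43.6
```

Call:
{"op": "arm_command", "data": {"increments": [[[0, 0, -1.2], 0], [[0, 0, -1.8], 0], [[0, 0, -1.8], 0], [[0, 0, -1.8], 0], [[0, 0, -1.8], 0], [[0, 0, -1.8], 0], [[0, 0, -1.2], 0], [[0, 0, 0], 0]]}}

```text
t: 34.3
ee_pos: [517.4, 78.6, 154.3]
orientation: [2.587, -1.757, -0.006]
ft_force: [0.5, -1.6, 0.6]
width: 44.0
```

```bash
python3 - <<'E'
from h import *
o=get_obs();im=get_image('wrist');cv2.imwrite('pics/t_wrist.png',im[...,::-1]);o=st();np.save('t_obs.npy',o,allow_pickle=True)
im=get_image('scene');cv2.imwrite('pics/t_scene.png',cv2.resize(im[160:300,190:350,::-1],None,fx=4,fy=4))
E
```

```text
34.35 [517.02  78.48 153.47] F [ 1.   0.8 -0.4] w 44.1
yaw -68.38 toolz [-0.0119 -0.0099 -0.9999] toolx [ 0.3684 -0.9296  0.0048]
Ftray 1.21 0.41 tray pos 510.41 -113.8
```

View pics/t_wrist.png

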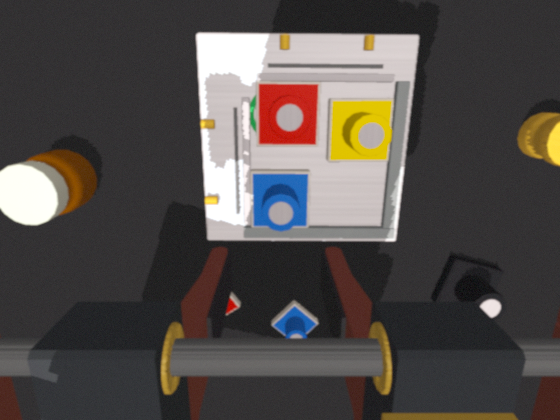

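View pics/t_scene.png

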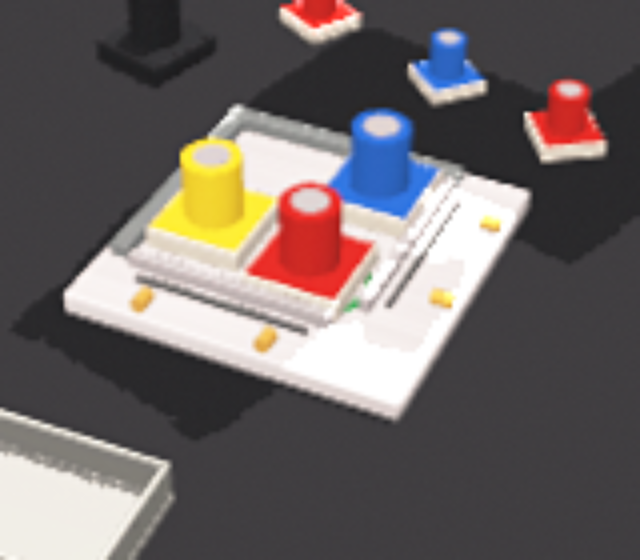

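```bash
python3 - <<'E'
import cv2
im=cv2.imread('pics/t_wrist.png'); cv2.imwrite('pics/t_crop.png',cv2.resize(im[25:245,190:425],None,fx=3.2,fy=2.7,interpolation=cv2.INTER_CUBIC))
im=cv2.imread('pics/s_wrist.png'); cv2.imwrite('pics/s_crop.png',cv2.resize(im[30:190,200:480],None,fx=2.8,fy=3.5,interpolation=cv2.INTER_CUBIC))
E
```

```text
(no output)
```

View pics/t_crop.png

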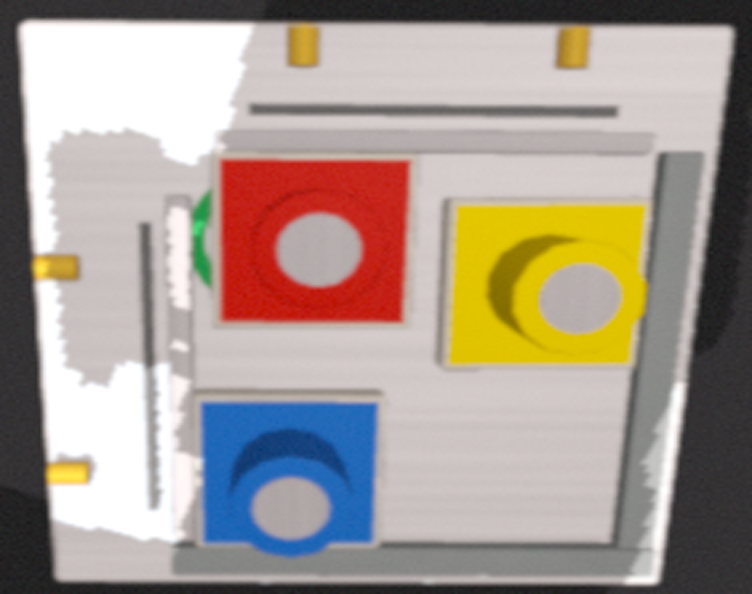

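View pics/s_crop.png

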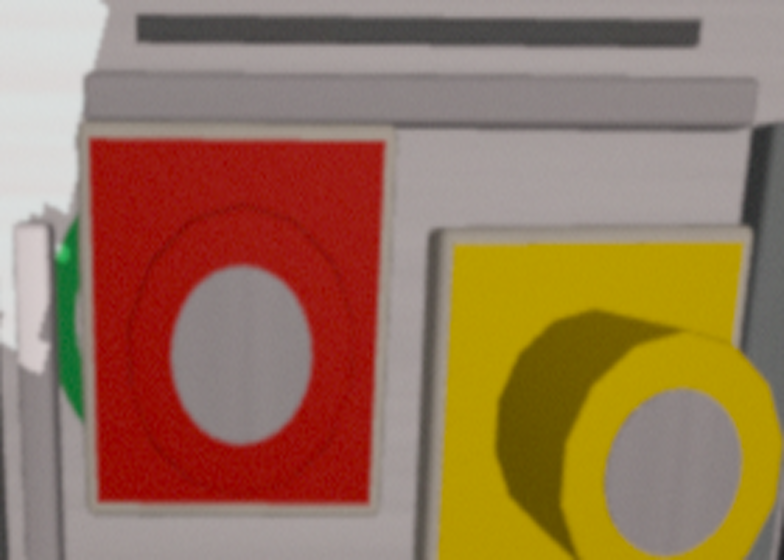

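```bash
python3 -c "
from h import *
st(); print(close_job())"
```

```text
34.4 [516.41  78.35 152.53] F [ 0.3 -1.4 -0.7] w 44.2
yaw -68.38 toolz [-0.0135 -0.0102 -0.9999] toolx [ 0.3684 -0.9296  0.0045]
Ftray -0.26 -1.39 tray pos 509.8 -113.7
the job is handed in; nothing more can be done
None
```

I slid red along tray +x into the green-ringed bay and pressed it home on the x bar. I then slid blue along +y into red's old bay, pressed it home on the y bar, and handed in at 34.4 s. In the last pictures both holders sit flush against their bars. Yellow and the things visible around the tray look unmoved, and the gripper was clear at z ≈ 153 mm.

- **Press on blue:** the wrist force averaged 10.1 N for 0.6 s, with hardly any downward load. An earlier hold at about 7.7 N was too light, so I pressed again.
- **Press on red:** the wrist force was about 11 N for 0.55 s, after a hold of about 10 N. Some of that was plate friction, so the force on the bar itself is less certain. How far the bar gave points to about 9–11 N.
- **What went less well on red:** the tool tilted by up to about 2° during the slide and nearly 3° during the press, so I let go once mid-slide to straighten it and gripped again. Vertical force during red's moves ran from about -3 N, where the sample may have lifted by tenths of a millimetre, to brief peaks of 17 N downward. One sideways peak reached 11 N before red met the bar.
- **Ring position:** the green ring measured about 11 mm farther out in x and y than the stated bay centre. I followed the tray frame and the bars, so red sits clear of the ring's centre in y.

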